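# Unload the vacuum jar sealer

## Robot

A 6-joint arm with a two-finger parallel gripper is mounted at the origin on the work surface. World frame = base frame: x ahead of the robot, y to its left, z up, the work surface at z = 0. Lengths are in m, angles in degrees, forces in N, time in s.
With the tool pointing down it reaches from about 0.4 to 0.825 m from the base axis. Payload 7 kg.
Tool frame: the origin (TCP) lies between the finger pads; the fingertips stand ctrl.tip_extent ahead of it and the grasp point (between the pads) lies 2 mm behind it (ctrl.tip_extent is the distance from the TCP to the fingertips, in m); z points along the fingers, y is the direction in which the jaws open and shut (so a half turn about z gives the same grasp; the last joint's range is limited). The gripper opens to 88 mm and grips with 3 to 60 N. Pads are 19 mm wide; open, the fingers measure 130 mm over their backs; the gripper's body (78 mm by 193 mm) begins 47 mm behind the grasp point.
Start: joints at [93.455, 20.546, 0.682, 0, -70.136, -16.507], TCP at [0.152, 0.658, 0.244] pointing down, gripper open.
Joint ranges: [-176.03, 176.03], [-82.01, 121.73], [-58.28, 71.71], [-173.87, 95.51], [-174.79, -0.11], [-173.66, 173.66]. Speed limits (degrees/s): [136.94, 136.94, 172.46, 180, 180, 180].

## Interface

Orientations are given as [roll, pitch, yaw] about the fixed x, y, z axes, in that order (R = Rz(yaw) Ry(pitch) Rx(roll)).
In Python, from plant import ctrl gives the robot as it stands.
- The arm moves only by the shell command python3 -m handwheel 'ROWS' [OPENING]. ROWS is JSON, a list of rows, each a list of 6 numbers: the shift along the tool's x, y, z in m, then the turn, a rotation vector about the tool's x, y, z in rad. In form: [[dx, dy, dz, ax, ay, az], ...]. A call has 1 to 8 rows; each row is the pose to reach, as a shift and turn from the pose commanded when the call began, along the tool's axes at that moment; what a row does not reach only later rows make up. A row lasts 1/8 s, in which the tool goes at most 62.5 mm and 10.7 degrees, less where a joint would pass 70% of its speed; a pose out of reach is approached as far as the arm can. A call with a gripper value outside its range is refused whole. OPENING is the closure, from -1 (fully open) to 1 (shut), so that 0 is half open, set as the call begins (- or left out, the last holds). The fingers move at their own pace and stop on an object; the grip force is fixed at half the most. Time passes only in rows, so rows that repeat a pose let the fingers close. It gives the time, the measured TCP pose, the force and the opening at its end, in the units of the state.
- ctrl.get_obs(): the state, without advancing time (a new reading comes with each control period).
- ctrl.snapshot(name): name is "side" or "top" or "wrist"; returns a dict with "img" (400x640x3 uint8, blue, green, red), "fx", "fy", "cx", "cy" (pixels), "R" (3x3) and "t" (3): a world point X has camera coordinates R X + t. Camera axes: x right, y down, z forward; pixel columns grow to the right and rows downward; lengths in m; the calibration is good to about 2 mm. A picture is of the moment at which its call begins. There is no depth.
- ctrl.close_job(): hands the job in, once; it reports no verdict.
The state is a dict: "clock": time; "joint_pos": joint angles; "qvel": joint speeds; "tau": joint torques, N m; "tool_pos": TCP position; "orientation": TCP orientation; "force": force on the tool from outside, world axes, zero at the start; "moment": the same for the moment, N m; "opening": finger opening in m.
Only numpy, scipy, OpenCV 4.12 (cv2) and the standard library are available. Lean on these libraries where they do the work, as an engineer would, in place of code of your own. Each camera call takes 0.05 s, during which the arm holds its last target.

## Task

The jar sealer has finished its batch: turn its timer knob back to the zero stop so that the chamber vents, then swing the latch lever fully clear and raise the lid until it stands open. Move every jar from the chamber into the blue rack, setting each one down gently and upright in a compartment that is free, and leave everything else where it is. When the chamber is empty, close the lid fully and swing the latch back home over it, with the timer still at zero.

Things in the scene. Friction and masses are not known exactly. Their poses are not given: they have to be found in the camera images.
- sealer: bench-top vacuum sealer, steel, fixed, 345 mm deep (x -175 to 170), 400 wide (y +-200); origin at the centre of its foot, x to its rear, y to its left as the robot faces it. Front deck top at z 50 (x -175 to -90). Chamber well: x -50 to 73, y +-180, floor z 55, rim z 85: jars in it rise 40 mm over the rim. Rear housing top z 85
- timer (a joint): timer knob, right of the front deck (sealer x -138, y -140), rad; 0 = zero stop, white line on the knob pointing straight to the front; grows clockwise from above, to 5.2, so it goes back to zero anticlockwise as far as it will turn. Stays where left; turns with 0.03 N m
- timer_grip (a point): point on the timer knob's axis at the height to grip it: a black bar 42 mm long, 14 mm wide, 32 mm tall over a 44 mm disc; point height 87 mm, bar from 62 to 94 mm over the table. The bar lies along the sealer's x axis when the timer is at 0
- latch (a joint): latch lever on a vertical pivot, left of the front deck, rad; 0 = closed, nose to the rear over the lid's front flange; grows anticlockwise from above to its stop 1.57: nose to the left, grip gone from front to right of the pivot. Clear of the lid from about 1.1. Stays where left (0.12 N m). Closed it holds the lid; it passes 4 mm over the shut lid, so swing it back only with the lid right down
- latch_grip (a point): upright black grip on the lever's free end, 16 mm across, from 101 to 140 mm above the table, 45 mm from the pivot axis; the point is on its axis at 125 mm. The lever bar below it is 14 mm wide, from 95 to 101 mm; keep the fingertips above it
- latch_pivot (a point): point on the latch's vertical pivot axis at the height of latch_grip
- lid (a joint): clear dome lid (57 mm tall) on an aluminium flange 400 wide, 175 mm deep, hinged along its rear edge, rad; 0 = shut, grows as the front rises, stop at 1.75 (just past upright). A stiff hinge (about 0.65 N m; lid 0.5 kg) keeps it where it is left, so lead it all the way up and all the way down
- lid_handle (a point): middle of the lid's handle: a round black bar 12 mm thick, 100 mm clear between its end posts, along the sealer's y axis, 40 mm in front of the lid's front edge; 95 mm above the table when shut, 45 mm above the deck; the dome's front is 58 mm behind it and rises 47 mm above it
- lid_hinge (a point): middle of the lid's hinge line (along the sealer's y axis), 85 mm above the table; lid_handle turns about it at 215 mm (when shut: 215 mm in front of it and 10 mm above)
- rack: blue half-size dishwasher rack, fixed, 494 (its x) by 250 mm (its y), outer walls 90 tall, 5 thick, floor top z 12; origin at the centre of its underside. Low dividers (top z 52, 4 thick) make 4 x 2 compartments centred at x -181.5, -60.5, 60.5, 181.5 and y -60, 60 mm. The two at x 181.5 are always full (jars wedged in), others may be
- jar1: glass jar of mustard-coloured relish with a black screw cap, plain cylinder 58 mm across and 70 mm tall, about 0.2 kg; origin at the centre of its underside, z up; starts in the sealer's chamber, to be unloaded; absent in some starts
- jar2: glass jar of mustard-coloured relish with a black screw cap, plain cylinder 58 mm across and 70 mm tall, about 0.2 kg; origin at the centre of its underside, z up; starts in the sealer's chamber, to be unloaded; absent in some starts
- jar3: glass jar of mustard-coloured relish with a black screw cap, plain cylinder 58 mm across and 70 mm tall, about 0.2 kg; origin at the centre of its underside, z up; starts in the sealer's chamber, to be unloaded; absent in some starts
- jar4: glass jar of mustard-coloured relish with a black screw cap, plain cylinder 58 mm across and 70 mm tall, about 0.2 kg; origin at the centre of its underside, z up; starts in the sealer's chamber, to be unloaded; absent in some starts
- packed1: glass jar of mustard-coloured relish with a black screw cap, plain cylinder 58 mm across and 70 mm tall, about 0.2 kg; origin at the centre of its underside, z up; already packed in a compartment of the rack; absent in some starts; leave it there
- packed2: glass jar of mustard-coloured relish with a black screw cap, plain cylinder 58 mm across and 70 mm tall, about 0.2 kg; origin at the centre of its underside, z up; already packed in a compartment of the rack; absent in some starts; leave it there
- packed3: glass jar of mustard-coloured relish with a black screw cap, plain cylinder 58 mm across and 70 mm tall, about 0.2 kg; origin at the centre of its underside, z up; already packed in a compartment of the rack; absent in some starts; leave it there
- funnel: steel canning funnel standing upside down in a compartment of the rack, 84 mm across at the foot, 55 mm tall; origin under its centre; absent in some starts; leave it there
- caps: stack of four nested black caps in a compartment of the rack, 58 mm across, 48 mm tall; origin under its centre; absent in some starts; leave it there
- empty_jar: empty glass jar on the table, 58 mm across, 60 mm tall; origin under its centre; bystander
- ladle: steel spoon 240 mm long lying on the table at the robot's right; origin at its middle; bystander
- thermometer: probe thermometer lying on the table at the robot's left, body 100 x 50 x 18 mm with a 100 mm probe; origin under the body's middle; bystander

How it is judged:
By the outcome, as a careful person would: the job done as asked, in the order asked, and still so for the second after the job is handed in, with the robot touching nothing.
Of jar1, jar2, jar3, jar4 only 2 to 4 are there at a start; the rules pass over those that are not, and their reading is None.
Of packed1, packed2, packed3, funnel, caps only 1 to 2 are there at a start; the rules pass over those that are not, and their reading is None.
At some moment in a run one of jar1, jar2, jar3, jar4 may be knocked a few centimetres aside while the robot is not near it.
It also fails if it takes over 210 s, if anything falls off the work surface, if the arm or the gripper's body presses on something with over 40 N, if the wrist force passes 120 N, or if a joint passes its speed limit or range.

## Working session

There is one attempt and no reset: what is moved stays moved. The work goes in short steps, Python scripts to look and compute and a shell command to move; the robot and the scene stay as the last step left them, time stands still between calls to the robot, and variables do not carry over. Pictures are saved under pics/ and viewed, and the job is handed in when it is done.

```bash
ls; mkdir -p pics
python3 - <<'E'
from plant import ctrl
import cv2
o=ctrl.get_obs();print({k:(v if not hasattr(v,'__len__') else [round(float(x),4) for x in v]) for k,v in o.items()}, ctrl.tip_extent)
for n in ("side","top","wrist"):
    s=ctrl.snapshot(n);cv2.imwrite(f"pics/{n}0.png",s["img"]);print(n,s["fx"],s["cx"],s["cy"],s["R"],s["t"])
E
```

```text
pics
{'clock': 0.0, 'joint_pos': [93.4573, 20.5901, 0.6343, -0.0198, -70.1368, -16.5053], 'qvel': [0.014, -0.1019, 0.0056, 0.1135, -0.139, 0.127], 'tau': [0.0001, -58.2704, 29.3071, 6.9974, 0.0072, -0.0001], 'tool_pos': [0.1523, 0.6571, 0.2426], 'orientation': [179.9059, -0.0085, -13.0547], 'force': [-0.2381, -0.0037, -0.5071], 'moment': [-0.0024, 0.0637, -0.0023], 'opening': 0.08795742688757927} 0.017
side 421.48683843582285 319.17992376370574 199.2381783214295 [[ 0.67448667 -0.73826444  0.00577442]
 [-0.56701573 -0.52300929 -0.63636031]
 [ 0.47282227  0.42594236 -0.77137035]] [-0.38530309  0.38695782  1.3760953 ]
top 384.13368677245666 314.97352819291206 197.7469823690355 [[-0.02289572 -0.99957951  0.01779318]
 [-0.99511892  0.02107746 -0.09640581]
 [ 0.09599024 -0.01991361 -0.99518306]] [-0.01044631  0.5640823   1.42094848]
wrist 346.63056958109144 325.4352890851969 195.40240493256357 [[-0.22501953 -0.97435264  0.0017753 ]
 [-0.93972998  0.21750437  0.26381701]
 [-0.25743693  0.05769567 -0.96457111]] [ 0.6756461  -0.03362411  0.3895086 ]
```

View pics/top0.png

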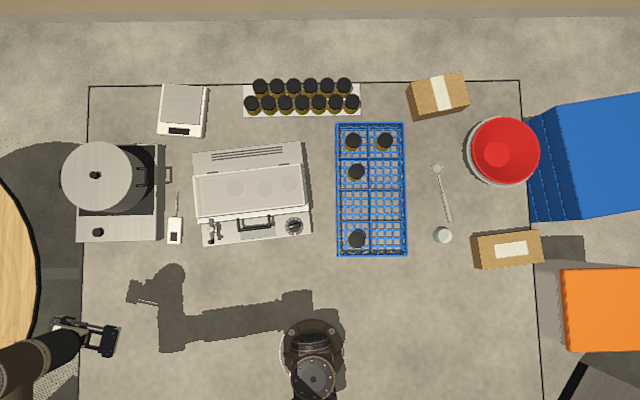

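View pics/side0.png

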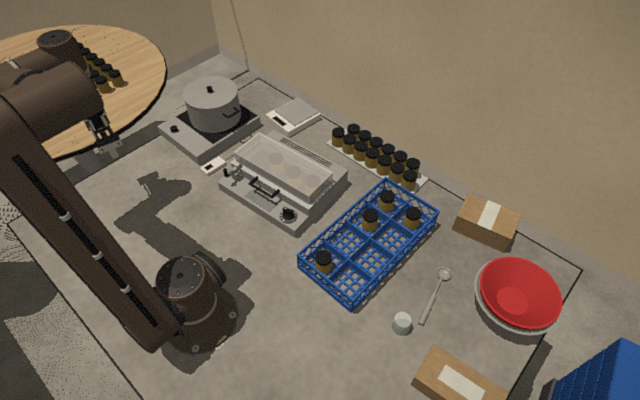

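View pics/wrist0.png

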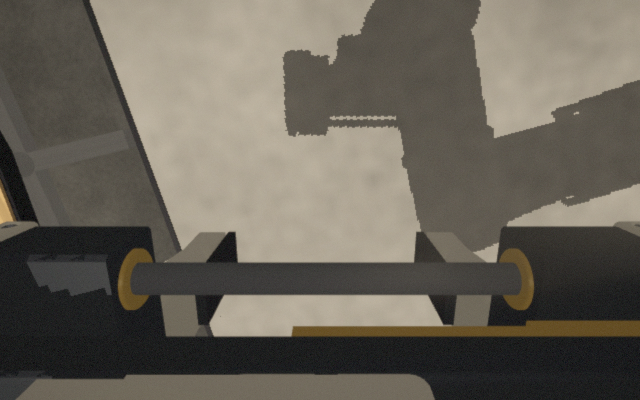

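The top view shows the sealer around (252,195), with the latch at (211,232), handle (255,224) and knob (294,226). The rack is around (371,188), with jars at (353,141), (384,141), (357,171) and (357,239). I'll zoom in.

Run:
```python
import cv2
a=cv2.imread("pics/top0.png")[135:255,185:320];cv2.imwrite("pics/topz.png",cv2.resize(a,None,fx=5.5,fy=4.9,interpolation=cv2.INTER_CUBIC))
a=cv2.imread("pics/side0.png")[120:240,205:360];cv2.imwrite("pics/sidez.png",cv2.resize(a,None,fx=5,fy=5,interpolation=cv2.INTER_CUBIC))
a=cv2.imread("pics/top0.png")[115:265,325:415];cv2.imwrite("pics/topr.png",cv2.resize(a,None,fx=4,fy=4,interpolation=cv2.INTER_CUBIC))
```

```text
(no output)
```

View pics/topz.png

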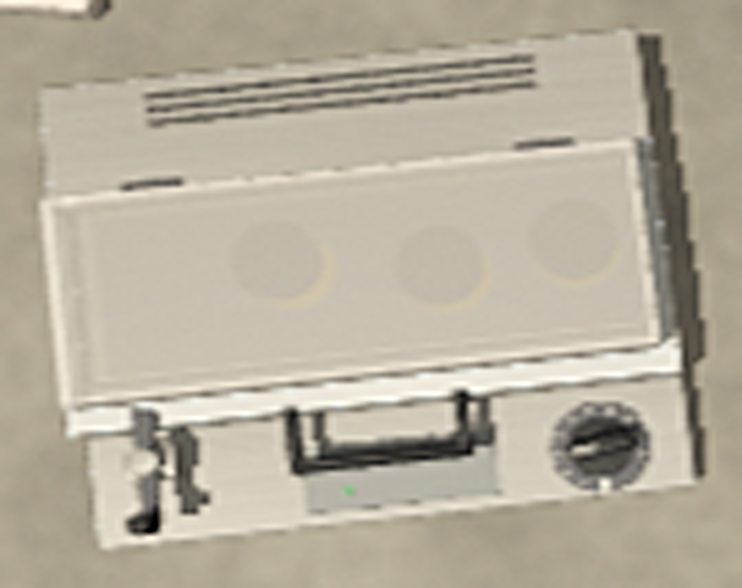

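View pics/sidez.png

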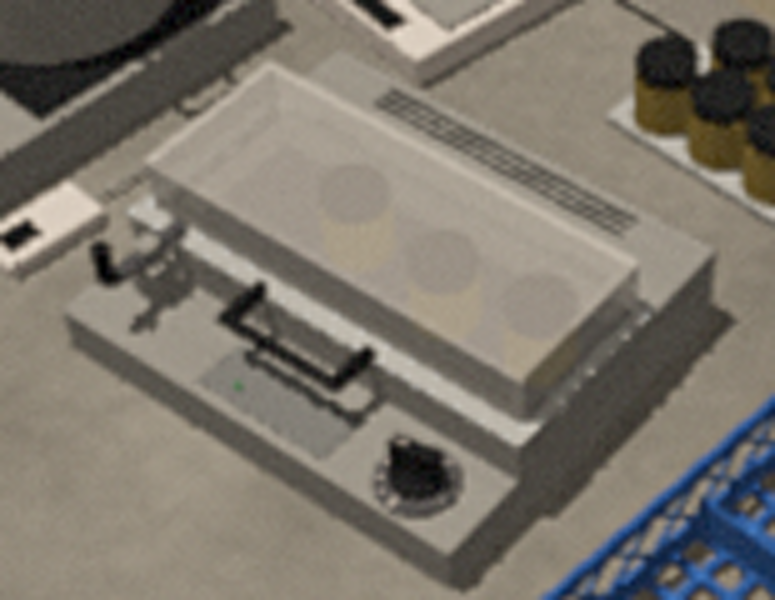

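View pics/topr.png

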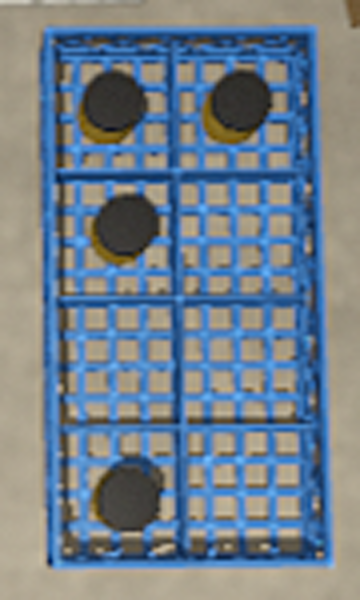

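```bash
cat > h.py <<'E'
import numpy as np, cv2
from plant import ctrl
from scipy.spatial.transform import Rotation as Rot
def ray(s,u,v,z):
    d=s["R"].T@np.array([(u-s["cx"])/s["fx"],(v-s["cy"])/s["fy"],1.]); c=-s["R"].T@s["t"]
    return c+d*(z-c[2])/d[2]
def proj(s,X):
    p=s["R"]@np.asarray(X,float)+s["t"]; return s["fx"]*p[0]/p[2]+s["cx"], s["fy"]*p[1]/p[2]+s["cy"]
def snap(n,name,crop=None,k=1):
    s=ctrl.snapshot(n); a=s["img"]
    if crop: a=a[crop[1]:crop[3],crop[0]:crop[2]]
    cv2.imwrite(f"pics/{name}.png",cv2.resize(a,None,fx=k,fy=k,interpolation=cv2.INTER_CUBIC)); return s
def pose():
    o=ctrl.get_obs(); return np.array(o["tool_pos"]), Rot.from_euler("xyz",o["orientation"],degrees=True), o
def fit(L,W):
    # 2D rigid fit world = R(a) local + t
    L=np.array(L,float);W=np.array(W,float)[:,:2]; l=L-L.mean(0); w=W-W.mean(0)
    a=np.arctan2((l[:,0]*w[:,1]-l[:,1]*w[:,0]).sum(),(l*w).sum()); R=np.array([[np.cos(a),-np.sin(a)],[np.sin(a),np.cos(a)]])
    t=W.mean(0)-R@L.mean(0); return a,t,(W-(L@R.T+t))
def delta(target, yaw, roll=180., pitch=0.):
    """tool-frame shift & rotvec from present measured pose"""
    p,R,o=pose(); T=Rot.from_euler("xyz",[roll,pitch,yaw],degrees=True)
    return np.round(R.inv().apply(np.asarray(target)-p),4), np.round((R.inv()*T).as_rotvec(),4)
E
python3 - <<'E'
from h import *
s=ctrl.snapshot("top")
z=lambda x,y:(185+x/5.5,135+y/4.9)
W=[ray(s,*z(100,548),.05),ray(s,*z(692,482),.05),ray(s,*z(42,88),.085),ray(s,*z(634,32),.085)]
L=[[-.175,.2],[-.175,-.2],[.17,.2],[.17,-.2]]
a,t,r=fit(L,W);print("sealer",np.degrees(a),t,r*1000)
q=lambda x,y:(325+x/4,115+y/4)
W=[ray(s,*q(*p),.09) for p in [(45,29),(317,29),(331,565),(49,565)]]
L=[[.247,.125],[.247,-.125],[-.247,-.125],[-.247,.125]]
a2,t2,r2=fit(L,W);print("rack",np.degrees(a2),t2,r2*1000)
R=np.array([[np.cos(a),-np.sin(a)],[np.sin(a),np.cos(a)]])
for n,p,zz in [("knob",z(605,440),.094),("lgrip",z(143,518),.14),("handle",z(388,452),.1),("j1",z(278,262),.125),("j2",z(440,266),.125),("j3",z(574,240),.125)]:
    w=ray(s,*p,zz);print(n,w,R.T@(w[:2]-t))
R2=np.array([[np.cos(a2),-np.sin(a2)],[np.sin(a2),np.cos(a2)]])
for x,y in [(.0605,-.06),(-.0605,.06),(-.0605,-.06),(-.1815,-.06)]: print(t2+R2@[x,y])
E
```

```text
sealer 5.361896547993957 [0.58209636 0.20835662] [[ 1.17485668 -1.76307783]
 [ 3.73710953  2.99163598]
 [-1.33565595 -3.57697425]
 [-3.57631027  2.34841609]]
rack -1.1714977636248605 [ 0.58840311 -0.22698687] [[-2.82794505  0.75356834]
 [-2.13513145 -0.61598573]
 [ 2.03034506 -1.02077394]
 [ 2.93273144  0.88319133]]
knob [0.46185093 0.051945   0.094     ] [-0.13433534 -0.14449073]
lgrip [0.4127022  0.33853304 0.14      ] [-0.15648845  0.14543605]
handle [0.45616337 0.19158749 0.1       ] [-0.12694896 -0.0049278 ]
j1 [0.59291006 0.25711061 0.125     ] [0.01532226 0.04753016]
j2 [0.58788139 0.15399858 0.125     ] [ 0.00068017 -0.05466078]
j3 [0.60492221 0.06817713 0.125     ] [ 0.00962674 -0.1416991 ]
[ 0.64766376 -0.28821125]
[ 0.52914246 -0.16576248]
[ 0.52668905 -0.2857374 ]
[ 0.40571434 -0.28326355]
```

Run:
```python
from h import *
s=ctrl.snapshot("wrist");p,R,o=pose()
print("cam in tool",R.inv().apply(-s["R"].T@s["t"]-p),"axes",R.inv().apply(s["R"]))
print(delta([.455,.06,.26],-74))
```

```text
cam in tool [ 0.06972104 -0.00156933 -0.14052961] axes [[ 9.81038903e-04  9.99999396e-01 -4.95035514e-04]
 [-9.64542049e-01  8.15600051e-04 -2.63927963e-01]
 [-2.63927400e-01  7.36406168e-04  9.64542267e-01]]
(array([ 0.4297,  0.5135, -0.0164]), array([ 7.0000e-04, -5.0000e-04,  1.0636e+00]))
```

```bash
python3 -m handwheel '[[0.035,0.042,0,0,0,0.09],[0.07,0.085,-0.005,0,0,0.18],[0.11,0.13,-0.01,0,0,0.27],[0.145,0.17,-0.015,0,0,0.36],[0.18,0.215,-0.016,0,0,0.45],[0.215,0.257,-0.016,0,0,0.53]]' 0.1; python3 -c "
from h import *
print(delta([.455,.06,.26],-74))"
```

```text
clock: 1.0
tool_pos: [0.3043, 0.3568, 0.2599]
orientation: [-180.0, 0.0, -43.6]
force: [0.1, 1.3, 0.2]
opening: 0.0402
(array([ 3.137e-01,  1.113e-01, -3.000e-04]), array([-6.000e-04,  5.000e-04,  5.313e-01]))
```

```bash
python3 -m handwheel '[[0.052,0.018,0,0,0,0.09],[0.104,0.037,0,0,0,0.18],[0.157,0.056,0,0,0,0.27],[0.21,0.074,0,0,0,0.36],[0.262,0.093,0,0,0,0.45],[0.314,0.111,0,0,0,0.531],[0.314,0.111,0,0,0,0.531]]'; python3 -c "
from h import *
snap('wrist','w1')"
```

```text
clock: 1.88
tool_pos: [0.4564, 0.0591, 0.2593]
orientation: [180.0, -0.0, -74.2]
force: [-0.1, 0.7, 0.4]
opening: 0.0395
```

View pics/w1.png

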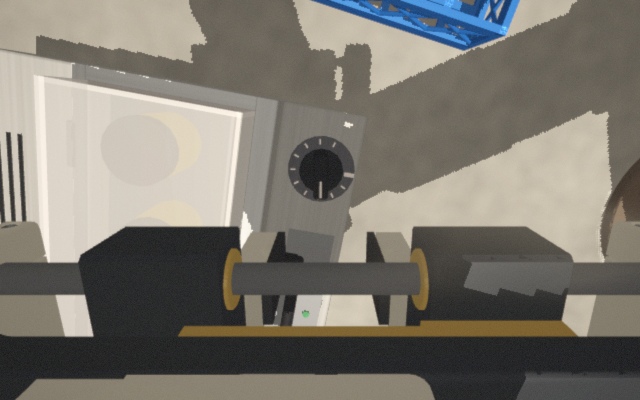

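The wrist view shows the knob disc centred at (321,168), its white line at (320,180–198), the zero mark at (349,176), and the deck's right front corner at (365,117).

Run:
```python
from h import *
s=snap('wrist','w1z',(270,100,380,220),6)
c=ray(s,321,168,.062);e=ray(s,321+33,168,.062);print("disc",c,np.linalg.norm(c-e))
m=ray(s,349,176,.05); print("mark",m)
a,b=ray(s,320,180,.094),ray(s,320,197,.094);d=b-a;print("line",a,b,np.degrees(np.arctan2(d[1],d[0])))
print("corner",ray(s,365,117,.05))
```

```text
disc [0.46096852 0.05696811 0.062     ] 0.032654493192976586
mark [0.43045295 0.05931576 0.05      ]
line [0.46013541 0.06185055 0.094     ] [0.45580757 0.07720777 0.094     ] 105.73845476735475
corner [ 0.43265699 -0.00182922  0.05      ]
```

View pics/w1z.png

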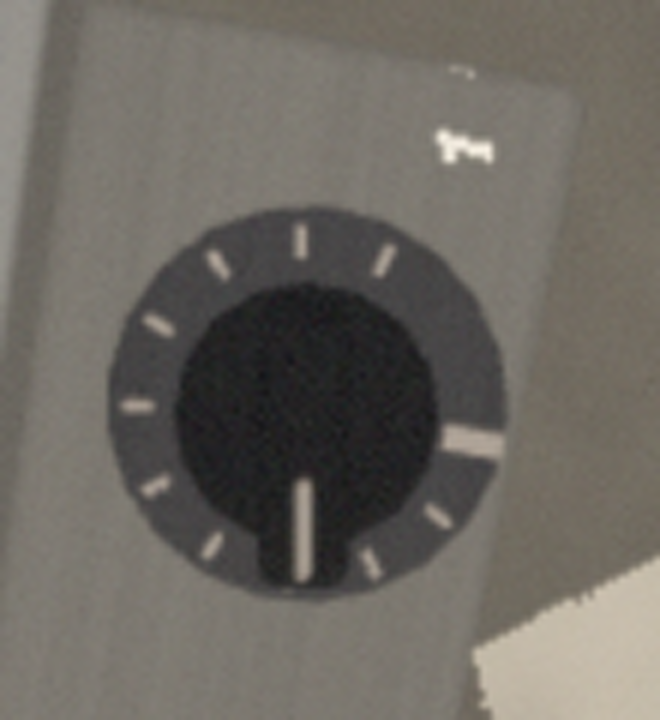

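Run:
```python
from h import *
s=ctrl.snapshot("wrist")
z=lambda x,y:(270+x/6,100+y/6)
c=ray(s,*z(308,406),.051);m=ray(s,*z(472,441),.051);print("ring",c,m,np.degrees(np.arctan2(*(m-c)[[1,0]]))-180)
print("disc",ray(s,*z(306,410),.062))
b=ray(s,*z(303,583),.094);a=ray(s,*z(304,482),.094);d=(b-a);print(np.degrees(np.arctan2(d[1],d[0])), "axis by bar", b-.021*d/np.linalg.norm(d))
C=ray(s,*z(580,95),.05);print(C)
print(delta([.46,.057,.26],-74.5))
```

```text
ring [0.46003181 0.05969757 0.051     ] [0.43141377 0.057761   0.051     ] -356.12873561419826
disc [0.46061952 0.05839568 0.062     ]
105.33803357581145 axis by bar [0.460571   0.05807592 0.094     ]
[ 0.43129157 -0.00231914  0.05      ]
(array([ 0.0063, -0.0029, -0.0005]), array([0.0001, 0.0001, 0.0113]))
```

```bash
python3 -c "
from h import *
print(delta([.4604,.0583,.100],-74.7))"
```

```text
(array([ 0.0051, -0.0037,  0.1595]), array([0.0001, 0.0001, 0.0147]))
```

```bash
python3 -m handwheel '[[0.005,-0.0037,0.04,0,0,0.015],[0.005,-0.0037,0.08,0,0,0.015],[0.005,-0.0037,0.12,0,0,0.015],[0.005,-0.0037,0.145,0,0,0.015],[0.005,-0.0037,0.16,0,0,0.015],[0.005,-0.0037,0.16,0,0,0.015]]'; python3 -m handwheel '[[0,0,0,0,0,0],[0,0,0,0,0,0],[0,0,0,0,0,0],[0,0,0,0,0,0]]' 1
```

```text
clock: 2.78
tool_pos: [0.4597, 0.0594, 0.0988]
orientation: [179.9, -0.0, -74.5]
force: [1.0, 1.0, 0.5]
opening: 0.0396
clock: 3.28
tool_pos: [0.4613, 0.0587, 0.1002]
orientation: [-179.9, 0.0, -74.7]
force: [0.4, 1.9, 2.9]
opening: 0.0134
```

```bash
python3 -m handwheel '[[0,0,0,0,0,-0.15],[0,0,0,0,0,-0.3],[0,0,0,0,0,-0.45],[0,0,0,0,0,-0.6],[0,0,0,0,0,-0.75],[0,0,0,0,0,-0.9],[0,0,0,0,0,-1.05],[0,0,0,0,0,-1.2]]'; python3 -m handwheel '[[0,0,0,0,0,-0.1],[0,0,0,0,0,-0.18],[0,0,0,0,0,-0.21],[0,0,0,0,0,-0.21]]';python3 -c "
from h import *
print(pose()[2]['moment'])"
```

```text
clock: 4.28
tool_pos: [0.4598, 0.057, 0.1001]
orientation: [179.9, 0.1, -5.7]
force: [-2.5, -5.7, 9.8]
opening: 0.0137
clock: 4.78
tool_pos: [0.4598, 0.0567, 0.1001]
orientation: [179.9, 0.1, 6.1]
force: [-2.4, -7.7, 9.7]
opening: 0.0137
[-3.042801    0.71431435 -0.16063033]
```

```bash
python3 -m handwheel '[[0,0,0,0,0,-0.02],[0,0,0,0,0,-0.04],[0,0,0,0,0,-0.06],[0,0,0,0,0,-0.06]]';python3 -c "
from h import *
print(pose()[2]['moment'])"
```

```text
clock: 5.28
tool_pos: [0.4598, 0.0567, 0.1001]
orientation: [179.9, 0.1, 9.4]
force: [-1.9, -7.5, 9.6]
opening: 0.0143
[-2.94782673  0.68787436 -0.7556208 ]
```

```bash
python3 -m handwheel '[[0,0,0,0,0,0.02],[0,0,0,0,0,0.02],[0,0,0,0,0,0.02],[0,0,0,0,0,0.02]]' 0.1; python3 -m handwheel '[[0,0,-0.03,0,0,0],[0,0,-0.07,0,0,0],[0,0,-0.115,0,0,0],[0,0,-0.16,0,0,0],[0,0,-0.16,0,0,0]]';python3 -c "
from h import *
snap('wrist','w2')
snap('top','t2',(185,135,320,255),5.5)
print(delta([.42,.30,.26],5.4))"
```

```text
clock: 5.78
tool_pos: [0.4606, 0.0585, 0.0995]
orientation: [-180.0, 0.0, 8.4]
force: [0.1, 0.3, 0.6]
opening: 0.0389
clock: 6.4
tool_pos: [0.4624, 0.0592, 0.2632]
orientation: [-179.9, -0.4, 8.4]
force: [-0.6, -0.5, -0.8]
opening: 0.0391
(array([-4.800e-03, -2.447e-01, -2.000e-04]), array([-0.0008, -0.0006,  0.052 ]))
```

View pics/w2.png

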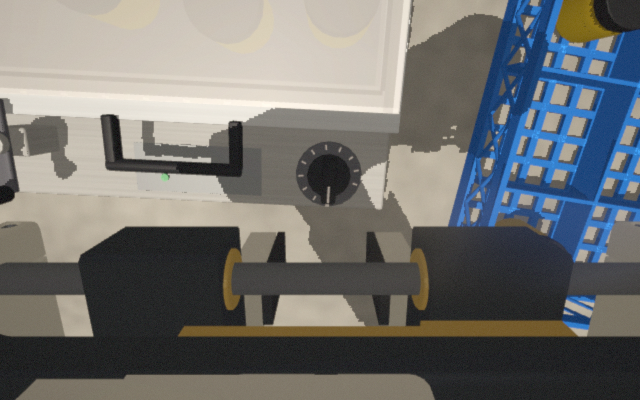

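The knob's white line now points to the front at (329,196). I'll check it against the mark and measure the sealer from this view.

Run:
```python
import cv2
a=cv2.imread("pics/w2.png")
cv2.imwrite("pics/w2z.png",cv2.resize(a[130:215,290:400],None,fx=6,fy=6,interpolation=cv2.INTER_CUBIC))
cv2.imwrite("pics/w2h.png",cv2.resize(a[90:215,80:270],None,fx=4,fy=4,interpolation=cv2.INTER_CUBIC))
```

```text
(no output)
```

View pics/w2z.png

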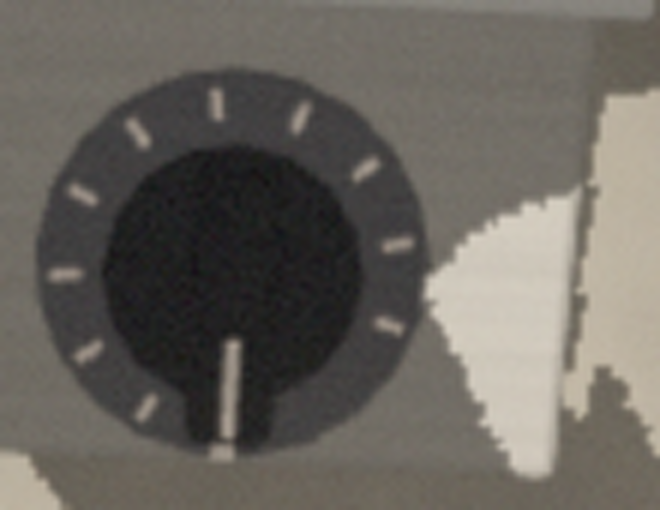

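View pics/w2h.png

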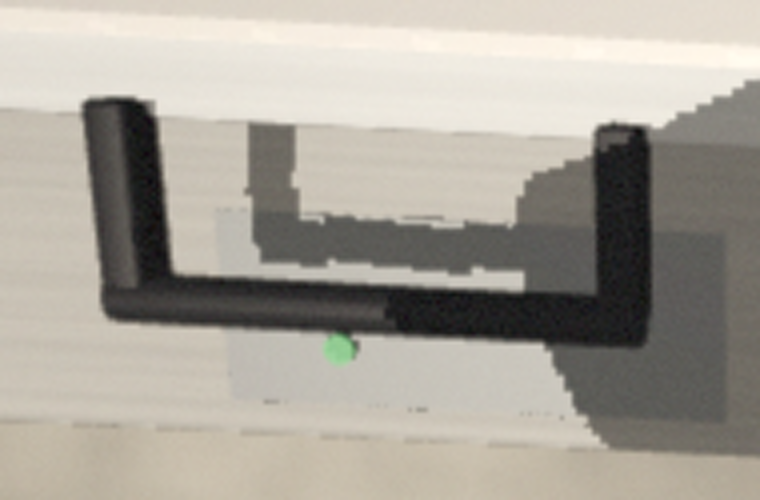

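```bash
python3 -m handwheel '[[0,-0.04,0,0,0,0.02],[-0.003,-0.08,0,0,0,0.04],[-0.005,-0.12,0,0,0,0.052],[-0.005,-0.165,0,0,0,0.052],[-0.005,-0.205,0,0,0,0.052],[-0.005,-0.245,0,0,0,0.052],[-0.005,-0.245,0,0,0,0.052]]';python3 -c "
from h import *
snap('wrist','w3')"
```

```text
clock: 7.38
tool_pos: [0.4191, 0.3018, 0.2575]
orientation: [179.9, 0.1, 5.5]
force: [-1.0, -0.1, -1.0]
opening: 0.0396
```

View pics/w3.png

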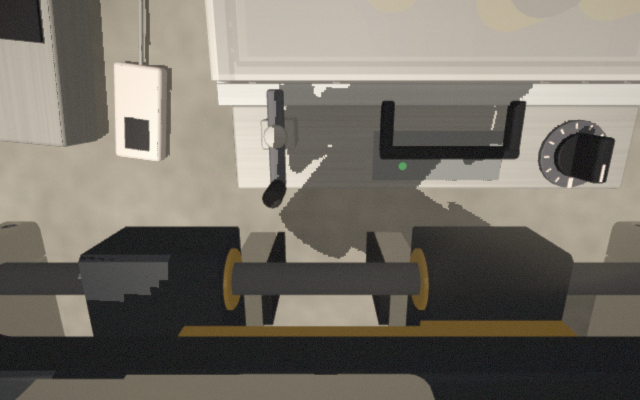

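Run:
```python
import cv2
a=cv2.imread("pics/w3.png")
cv2.imwrite("pics/w3z.png",cv2.resize(a[75:220,205:325],None,fx=5,fy=4,interpolation=cv2.INTER_CUBIC))
```

```text
(no output)
```

View pics/w3z.png

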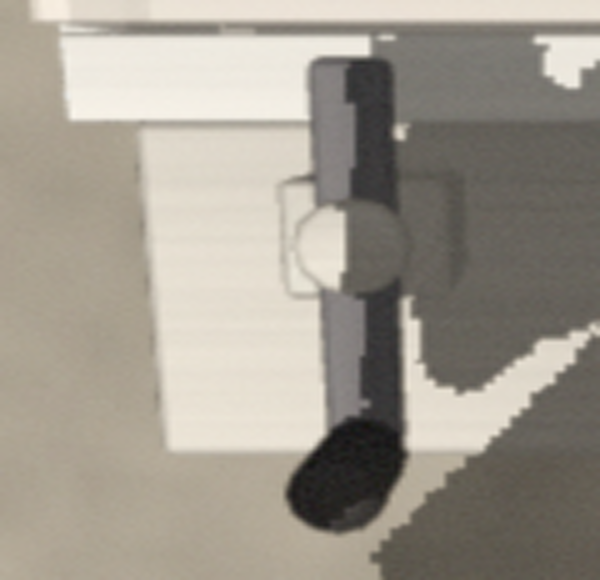

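Run:
```python
from h import *
s=ctrl.snapshot("wrist")
z=lambda x,y:(205+x/5,75+y/4)
print("griptop",ray(s,*z(332,488),.14),"base",ray(s,*z(368,455),.101));p=ray(s,*z(352,247),.103);print("pivot",p)
c=ray(s,*z(168,451),.05);print("corner FL",c)
print("handle ends",ray(s,381,154,.095),ray(s,525,154,.095))
W=[c,[.4313,-.0023],[.4604,.0583]];L=[[-.175,.2],[-.175,-.2],[-.138,-.14]]
a,t,r=fit(L,W);print(np.degrees(a),t,r*1000)
np.save("seal.npy",[a,*t]); R=np.array([[np.cos(a),-np.sin(a)],[np.sin(a),np.cos(a)]])
for n,q in [("lid_handle",[-.13,0]),("knob",[-.138,-.14])]:print(n,R@q+t)
print("pivot local",R.T@(p[:2]-t))
print(o:=pose()[0])
```

```text
griptop [0.41303483 0.34343111 0.14      ] base [0.40970394 0.34262899 0.101     ]
pivot [0.45519293 0.34785387 0.103     ]
corner FL [0.39314079 0.38955308 0.05      ]
handle ends [0.44821399 0.25568956 0.095     ] [0.46042964 0.12953829 0.095     ]Traceback (most recent call last):
  File "<stdin>", line 8, in <module>
  File "h.py", line 17, in fit
    L=np.array(L,float);W=np.array(W,float)[:,:2]; l=L-L.mean(0); w=W-W.mean(0)
                          ~~~~~~~~^^^^^^^^^
ValueError: setting an array element with a sequence. The requested array has an inhomogeneous shape after 1 dimensions. The detected shape was (3,) + inhomogeneous part.
```

Run:
```python
from h import *
a=np.radians(5.5);R=np.array([[np.cos(a),-np.sin(a)],[np.sin(a),np.cos(a)]])
W=np.array([[.3931,.3896],[.4313,-.0023],[.4604,.0583],[.4543,.1926]]);L=[[-.175,.2],[-.175,-.2],[-.138,-.14],[-.13,0]]
a,t,r=fit(L,W);print(np.degrees(a),t,r*1000)
np.save("seal.npy",[a,*t]); R=np.array([[np.cos(a),-np.sin(a)],[np.sin(a),np.cos(a)]])
print("pivot local",R.T@([.4552,.3479]-t))
print(delta([.411,.343,.127],5.5))
```

```text
5.428156396480702 [0.58527125 0.20900837] [[ 0.96349231 -1.95691579]
 [ 1.32447519  4.34932322]
 [-0.73374935  1.71827828]
 [-1.55421814 -4.11068571]]
pivot local [-0.11634915  0.15057321]
(array([-0.0039, -0.044 ,  0.1309]), array([ 0.0022,  0.0021, -0.0008]))
```

```bash
python3 -m handwheel '[[-0.004,-0.044,0.02,0,0,0],[-0.004,-0.044,0.05,0,0,0],[-0.004,-0.044,0.09,0,0,0],[-0.004,-0.044,0.12,0,0,0],[-0.004,-0.044,0.131,0,0,0],[-0.004,-0.044,0.131,0,0,0]]'; python3 -m handwheel '[[0,0,0,0,0,0],[0,0,0,0,0,0],[0,0,0,0,0,0],[0,0,0,0,0,0]]' 1
```

```text
clock: 8.22
tool_pos: [0.412, 0.3428, 0.1283]
orientation: [179.9, 0.0, 5.4]
force: [0.1, 1.0, 1.2]
opening: 0.0394
clock: 8.72
tool_pos: [0.412, 0.3432, 0.1293]
orientation: [180.0, -0.0, 5.4]
force: [-0.4, -4.2, 6.1]
opening: 0.0153
```

```bash
python3 -m handwheel '[[0.0005,0.0067,0,0,0,-0.15],[0.002,0.0133,0,0,0,-0.3],[0.0045,0.0196,0,0,0,-0.45],[0.0079,0.0254,0,0,0,-0.6],[0.0121,0.0307,0,0,0,-0.75],[0.017,0.0352,0,0,0,-0.9],[0.0226,0.039,0,0,0,-1.05],[0.0287,0.0419,0,0,0,-1.2]]'; python3 -c "
from h import *
o=pose()[2];print(o['force'],o['moment'])"
```

```text
clock: 9.72
tool_pos: [0.4444, 0.3044, 0.1293]
orientation: [180.0, -0.0, 74.4]
force: [-1.4, -0.9, 7.2]
opening: 0.0152
[-1.37418156 -0.91649416  7.20045737] [-0.54407464  0.85105289 -0.07300541]
```

```bash
python3 -m handwheel '[[0.0005,0.0067,0,0,0,-0.15],[0.0017,0.0124,0,0,0,-0.28],[0.003,0.0163,0,0,0,-0.37],[0.0034,0.0175,0,0,0,-0.4],[0.0034,0.0175,0,0,0,-0.4]]'; python3 -c "
from h import *
o=pose()[2];print(o['force'],o['moment'])"
```

```text
clock: 10.35
tool_pos: [0.4613, 0.3028, 0.1292]
orientation: [-179.9, -0.0, 97.1]
force: [-7.5, -0.9, 10.2]
opening: 0.0157
[-7.46446854 -0.8820804  10.1567702 ] [-0.54213717  2.43718399 -0.2623209 ]
```

```bash
python3 -m handwheel '[[0,0,0,0,0,0],[0,0,0,0,0,0],[0,0,0,0,0,0],[0,0,-0.03,0,0,0],[0,0,-0.08,0,0,0],[0,0,-0.13,0,0,0.1],[0,0,-0.16,0,0,0.25],[0,0,-0.16,0,0,0.4]]' 0.1; python3 -m handwheel '[[0,0,0,0,0,0.17],[0,0,0,0,0,0.34],[0,0,0,0,0,0.51],[0,0,0,0,0,0.68],[0,0,0,0,0,0.85],[0,0,0,0,0,1.02],[0,0,0,0,0,1.19],[0,0,0,0,0,1.36]]' 0.45;python3 -m handwheel '[[0,0,0,0,0,0.17],[0,0,0,0,0,0.34],[0,0,0,0,0,0.51],[0,0,0,0,0,0.68],[0,0,0,0,0,0.85],[0,0,0,0,0,1.02],[0,0,0,0,0,1.19],[0,0,0,0,0,1.36]]'; python3 -c "
from h import *
s=snap('wrist','w4')
snap('top','t4',(185,135,320,255),5.5)
print(delta([.41,.196,.22],-84.6))"
```

```text
clock: 11.35
tool_pos: [0.4631, 0.3038, 0.2916]
orientation: [179.9, -0.3, 73.9]
force: [-1.0, 0.6, -1.1]
opening: 0.0395
clock: 12.35
tool_pos: [0.4621, 0.303, 0.2884]
orientation: [180.0, 0.0, -4.1]
force: [0.2, 0.2, -0.1]
opening: 0.0243
clock: 13.35
tool_pos: [0.4621, 0.3029, 0.2883]
orientation: [180.0, -0.0, -82.0]
force: [-0.6, -0.2, 0.8]
opening: 0.0243
(array([0.0984, 0.0668, 0.0684]), array([ 0.0001, -0.0001,  0.0486]))
```

View pics/t4.png

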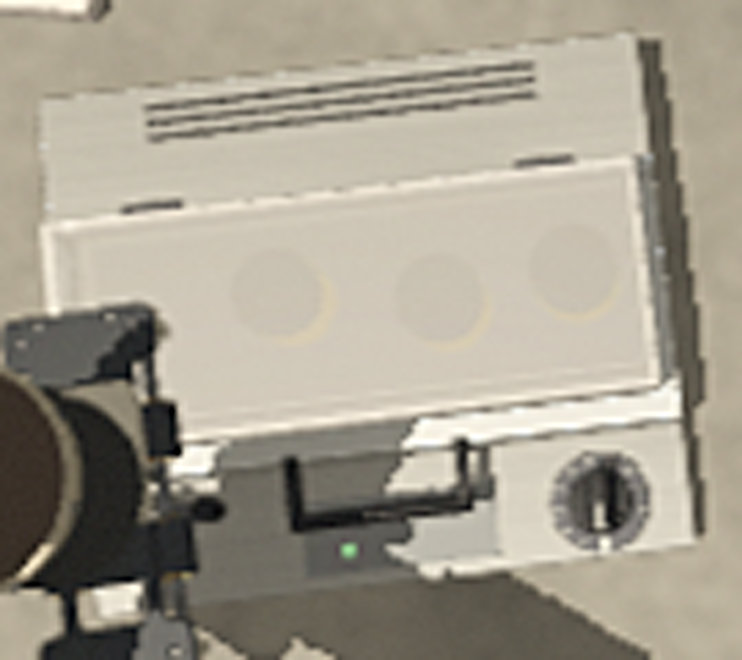

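The top view shows the latch grip swung right to zoom (210,508), the knob line pointing to the front and the lamp lit green.

```bash
python3 -m handwheel '[[0.025,0.018,0.01,0,0,0.01],[0.05,0.036,0.025,0,0,0.03],[0.075,0.055,0.045,0,0,0.0486],[0.098,0.072,0.06,0,0,0.0486],[0.104,0.074,0.068,0,0,0.0486],[0.104,0.074,0.068,0,0,0.0486]]'; python3 -c "
from h import *
print(delta([.404,.191,.19],-84.6,215))"
```

```text
clock: 14.2
tool_pos: [0.4041, 0.1893, 0.2205]
orientation: [-180.0, -0.0, -84.4]
force: [0.6, 0.0, -0.2]
opening: 0.0243
(array([-0.0017, -0.0001,  0.0305]), array([0.6108, 0.0011, 0.004 ]))
```

```bash
python3 -m handwheel '[[0,0,0.005,0.15,0,0],[0,0,0.01,0.3,0,0],[-0.001,0,0.02,0.45,0,0],[-0.0017,0,0.03,0.6108,0,0.004],[-0.0017,0,0.03,0.6108,0,0.004],[-0.0017,0,0.03,0.6108,0,0.004]]'; python3 -c "
from h import *
s=snap('wrist','w5');snap('side','s5',(205,100,365,240),5)
u=np.array([.571,.054,-.819])
print(delta(np.array([.455,.196,.095])-.005*u,-84.6,215))"
```

```text
clock: 14.95
tool_pos: [0.4255, 0.2118, 0.2446]
orientation: [-149.4, -0.9, -85.3]
force: [-0.5, -0.4, 0.1]
opening: 0.0239
(array([0.0153, 0.0522, 0.138 ]), array([ 0.0771, -0.0208, -0.0017]))
```

View pics/w5.png

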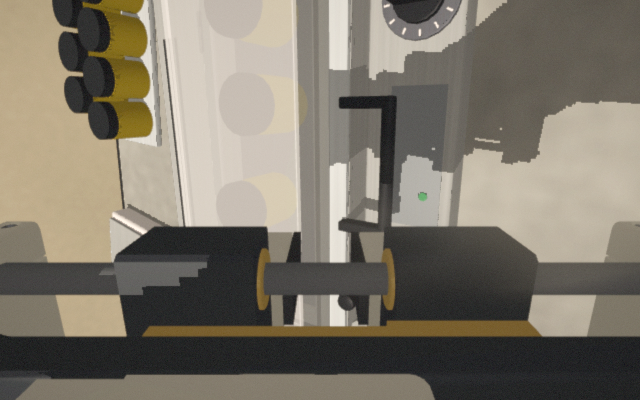

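View pics/s5.png

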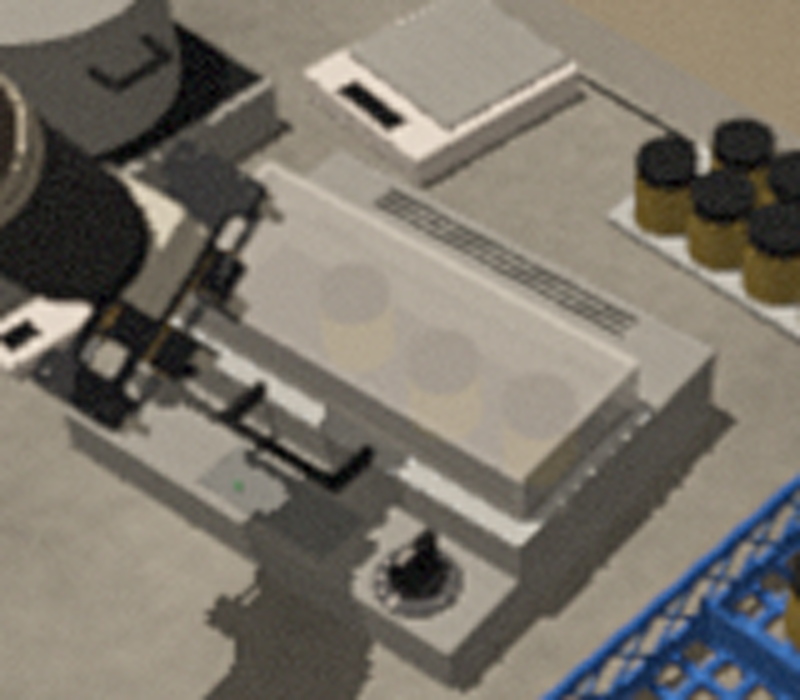

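The wrist view shows the handle at (390,100–225). The tilt was only partly reached, so I'll check the joints.

```bash
python3 -c "
from h import *
o=pose()[2];print(np.round(o['joint_pos'],1),np.round(o['tool_pos'],4),np.round(o['orientation'],1))"
```

```text
[ 65.2 -13.6 -58.2  45.3 -39.3 -94.6] [0.4255 0.2114 0.2442] [-149.4   -0.9  -85.3]
```

```bash
python3 -m handwheel '[[0,0,0,-0.13,0,0],[0,0,0,-0.26,0,0],[0,0,0,-0.4,0,0],[0,0,0,-0.4,0,0],[0,0,0,-0.4,0,0],[0,0,0,-0.4,0,0]]';  python3 -c "
from h import *
o=pose()[2];print(np.round(o['joint_pos'],1))
print(delta([.435,.194,.18],-84.6,192))"
```

```text
clock: 15.8
tool_pos: [0.4248, 0.2108, 0.2442]
orientation: [-172.2, -1.0, -85.3]
force: [-0.4, -0.3, 0.3]
opening: 0.0242
[ 55.6  -3.1 -31.5   7.8 -57.7 -54.8]
(array([ 0.0165, -0.    ,  0.0651]), array([ 0.0741, -0.0185, -0.0091]))
```

```bash
python3 -m handwheel '[[0.008,0,0.02,0.04,-0.01,0],[0.0165,0,0.045,0.074,-0.0185,-0.009],[0.0165,0,0.065,0.074,-0.0185,-0.009],[0.0165,0,0.065,0.074,-0.0185,-0.009]]';  python3 -c "
from h import *
o=pose()[2];print(np.round(o['joint_pos'],1))
s=snap('wrist','w6')
u=np.array([.207,.02,-.978])
print(delta(np.array([.455,.195,.095])-.006*u,-84.6,192))"
```

```text
clock: 16.3
tool_pos: [0.4345, 0.1938, 0.1797]
orientation: [-168.1, -0.1, -84.6]
force: [-0.4, 0.4, 0.5]
opening: 0.0241
[ 54.8  -2.  -42.5  13.5 -42.5 -58.8]
(array([ 0.0014, -0.0016,  0.082 ]), array([0.0003, 0.0002, 0.0004]))
```

View pics/w6.png

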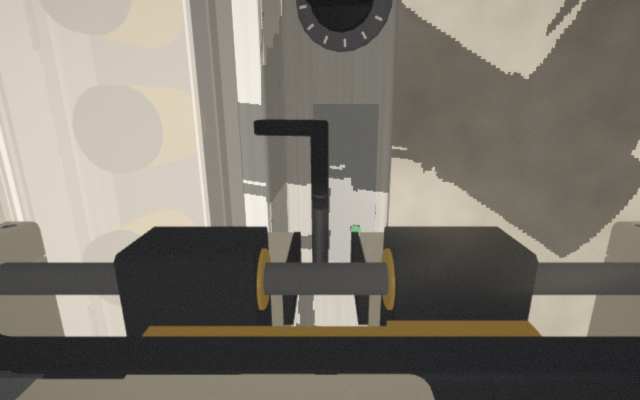

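```bash
python3 -c "
from h import *
s=ctrl.snapshot('wrist')
for v in (140,180,215): print(ray(s,319.7,v,.095))
se=np.load('seal.npy');print(se)"
```

```text
[0.46043151 0.15264251 0.095     ]
[0.45798071 0.17943374 0.095     ]
[0.45570682 0.20429102 0.095     ]
[0.0947392  0.58527125 0.20900837]
```

```bash
python3 -m handwheel '[[0.0014,-0.003,0.03,0,0,0],[0.0014,-0.003,0.055,0,0,0],[0.0014,-0.003,0.073,0,0,0],[0.0014,-0.003,0.082,0,0,0],[0.0014,-0.003,0.082,0,0,0]]';  python3 -m handwheel '[[0,0,0,0,0,0],[0,0,0,0,0,0],[0,0,0,0,0,0]]' 1; python3 -c "
from h import *
o=pose()[2];print(np.round(o['joint_pos'],1),o['moment'])"
```

```text
clock: 17.02
tool_pos: [0.4558, 0.1956, 0.1013]
orientation: [-168.0, 0.0, -84.6]
force: [0.1, -0.2, -0.6]
opening: 0.0245
clock: 17.4
tool_pos: [0.4553, 0.1957, 0.1017]
orientation: [-168.0, 0.1, -84.6]
force: [-9.0, 2.1, 4.8]
opening: 0.0108
[ 51.7   6.2 -48.3  18.3 -28.4 -61.9] [0.81309629 3.58069619 0.21174308]
```

```bash
cat > arc.py <<'E'
import numpy as np,sys
# rows for lid arc from theta0 to theta1 (deg), tool tilt alpha0->alpha1, off = bar ahead of TCP
def rows(t0,t1,a0,a1,n,off=.006):
    B=lambda t:np.array([-.215*np.cos(np.radians(t)+.0465),.215*np.sin(np.radians(t)+.0465)])
    U=lambda a:np.array([np.sin(np.radians(a)),-np.cos(np.radians(a))])
    P0=B(t0)-off*U(a0);out=[]
    for k in range(1,n+1):
        t=t0+(t1-t0)*k/n;a=a0+(a1-a0)*k/n
        d=B(t)-off*U(a)-P0; c,s=np.cos(np.radians(a0)),np.sin(np.radians(a0))
        out.append([0,round(float(-c*d[0]-s*d[1]),4),round(float(s*d[0]-c*d[1]),4),round(float(np.radians(a-a0)),3),0,0])
    return out
if __name__=="__main__":
    a=[float(x) for x in sys.argv[1:]]; print(rows(*a[:4],int(a[4])))
E
python3 arc.py 0 24 12 30 8
```

```text
[[0, -0.0029, -0.0108, 0.039, 0, 0], [0, -0.0064, -0.0214, 0.079, 0, 0], [0, -0.0104, -0.0318, 0.118, 0, 0], [0, -0.0149, -0.042, 0.157, 0, 0], [0, -0.02, -0.0519, 0.196, 0, 0], [0, -0.0256, -0.0614, 0.236, 0, 0], [0, -0.0317, -0.0707, 0.275, 0, 0], [0, -0.0383, -0.0796, 0.314, 0, 0]]
```

Four rows first, to watch the forces.

```bash
python3 -m handwheel '[[0,-0.003,-0.011,0.04,0,0],[0,-0.0065,-0.0215,0.08,0,0],[0,-0.0105,-0.032,0.12,0,0],[0,-0.015,-0.042,0.157,0,0]]'; python3 -c "
from h import *
o=pose()[2];print(np.round(o['joint_pos'],1),o['moment'])"; python3 arc.py 12 36 21 39 8
```

```text
clock: 17.9
tool_pos: [0.4597, 0.196, 0.1444]
orientation: [-159.1, 0.1, -84.5]
force: [-12.2, 5.6, -3.9]
opening: 0.0106
[ 51.8  -0.9 -57.4  39.8 -23.7 -81.7] [1.50595346 6.03528794 0.7110744 ]
[[0, -0.0066, -0.009, 0.039, 0, 0], [0, -0.0136, -0.0176, 0.079, 0, 0], [0, -0.0211, -0.0257, 0.118, 0, 0], [0, -0.0289, -0.0335, 0.157, 0, 0], [0, -0.0372, -0.0408, 0.196, 0, 0], [0, -0.0459, -0.0477, 0.236, 0, 0], [0, -0.0549, -0.054, 0.275, 0, 0], [0, -0.0642, -0.0599, 0.314, 0, 0]]
```

```bash
python3 arc.py 12 36 21 21 8
```

```text
[[0, -0.0068, -0.009, 0.0, 0, 0], [0, -0.0141, -0.0176, 0.0, 0, 0], [0, -0.0218, -0.0258, 0.0, 0, 0], [0, -0.0299, -0.0336, 0.0, 0, 0], [0, -0.0384, -0.0409, 0.0, 0, 0], [0, -0.0473, -0.0478, 0.0, 0, 0], [0, -0.0565, -0.0543, 0.0, 0, 0], [0, -0.0661, -0.0602, 0.0, 0, 0]]
```

```bash
python3 -m handwheel '[[0,-0.0068,-0.009,0,0,0],[0,-0.014,-0.0176,0,0,0],[0,-0.0218,-0.0258,0,0,0],[0,-0.03,-0.0336,0,0,0]]'; python3 -c "
from h import *
o=pose()[2];print(np.round(o['joint_pos'],1),o['moment'])"; python3 arc.py 24 48 21 42 8
```

```text
clock: 18.4
tool_pos: [0.4741, 0.1972, 0.1861]
orientation: [-159.2, 0.2, -84.6]
force: [-50.8, 10.1, 15.5]
opening: 0.0108
[ 53.1  -2.8 -50.   29.6 -31.8 -71.6] [ 3.56757806 16.95059524  1.92359721]
[[0, -0.0082, -0.0074, 0.046, 0, 0], [0, -0.0169, -0.0142, 0.092, 0, 0], [0, -0.0258, -0.0206, 0.137, 0, 0], [0, -0.0351, -0.0265, 0.183, 0, 0], [0, -0.0447, -0.0319, 0.229, 0, 0], [0, -0.0546, -0.0367, 0.275, 0, 0], [0, -0.0647, -0.041, 0.321, 0, 0], [0, -0.075, -0.0448, 0.367, 0, 0]]
```

```bash
python3 -c "
from h import *
print(pose()[2]['force'])
snap('side','s7',(205,80,365,240),4)"
```

```text
[-50.8368911   10.14084033  15.47710735]
```

View pics/s7.png

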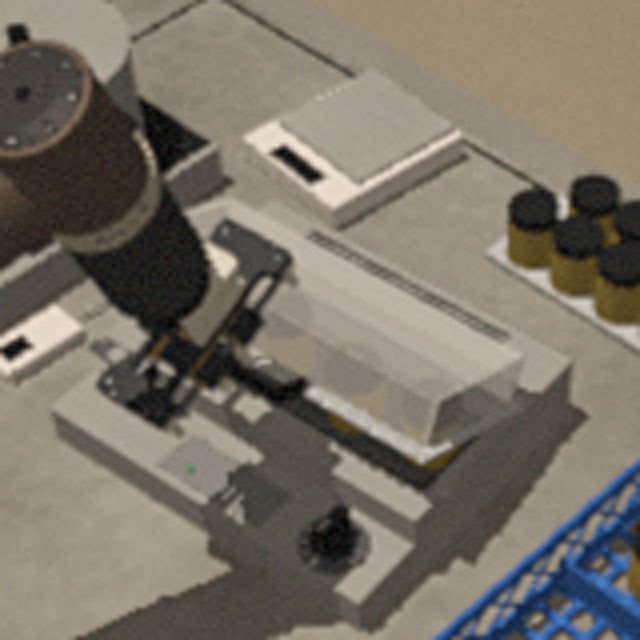

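```bash
python3 -m handwheel '[[0,0.002,0,0.03,0,0],[0,0.003,0,0.06,0,0]]'; python3 -c "
from h import *
o=pose()[2];print(np.round(o['joint_pos'],1),o['moment'])"
```

```text
clock: 18.7
tool_pos: [0.4736, 0.1973, 0.1865]
orientation: [-155.5, 0.1, -84.6]
force: [7.1, -2.3, -3.9]
opening: 0.0109
[ 52.2  -4.2 -55.6  41.  -27.2 -81.8] [-1.0979508  -0.58610405 -0.4848272 ]
```

```bash
python3 -m handwheel '[[0,0,0,0,0,0],[0,0,0,0,0,0],[0,0,0,0,0,0],[0,0,-0.01,0,0,0],[0,0,-0.025,0,0,0],[0,0,-0.04,0,0,0],[0,0,-0.06,0,0,0],[0,0,-0.06,0,0,0]]' 0.45; python3 -c "
from h import *
o=pose()[2];print(np.round(o['joint_pos'],1),o['moment'])
snap('side','s8',(205,80,365,240),4)
print(delta([.41,.195,.26],-30,190))"
```

```text
clock: 19.7
tool_pos: [0.4503, 0.1958, 0.2424]
orientation: [-155.5, 0.2, -84.6]
force: [-0.2, 0.1, -0.0]
opening: 0.0243
[ 58.7 -10.5 -50.3  31.5 -39.2 -76.1] [0.02593142 1.33746863 0.05392871]
(array([-0.0034,  0.0288, -0.0334]), array([-0.2342, -0.2807, -0.9131]))
```

View pics/s8.png

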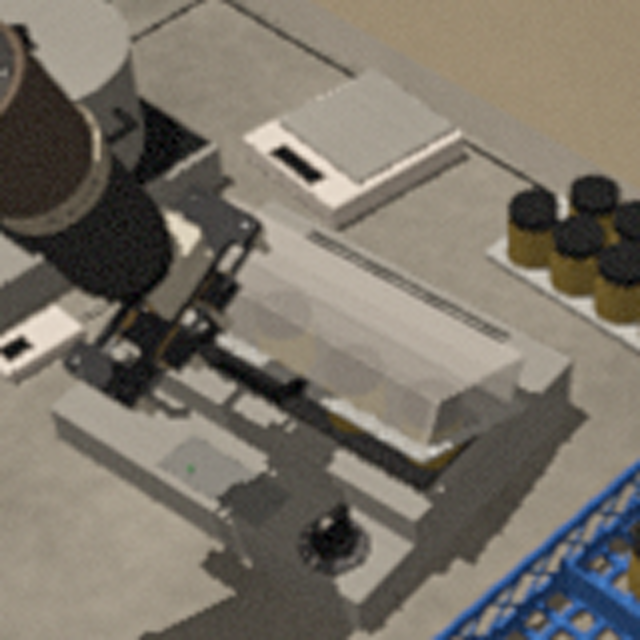

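```bash
python3 -m handwheel '[[0,0,-0.01,-0.14,0,0],[0,0.01,-0.02,-0.28,0,0],[0,0.028,-0.03,-0.4276,0,0],[0,0.028,-0.03,-0.4276,0,0],[0,0.028,-0.03,-0.4276,0,0]]' 1; python3 -c "
from h import *
print(delta([.415,.195,.26],5.4))"
```

```text
clock: 20.38
tool_pos: [0.4127, 0.1904, 0.2555]
orientation: [-180.0, -0.0, -84.7]
force: [-0.6, 0.1, 0.1]
opening: 0.0001
(array([-0.0044, -0.0027, -0.0045]), array([ 6.0000e-04, -7.0000e-04, -1.5726e+00]))
```

```bash
python3 -m handwheel '[[0,0,0,0,0,-0.17],[0,0,0,0,0,-0.34],[0,0,0,0,0,-0.51],[0,0,0,0,0,-0.68],[0,0,0,0,0,-0.85],[0,0,0,0,0,-1.02],[0,0,0,0,0,-1.19],[0,0,0,0,0,-1.36]]'; python3 -m handwheel '[[0,0,0,0,0,-0.17],[0,0,0,0,0,-0.21],[0,0,0,0,0,-0.21]]'; python3 -c "
from h import *
print(delta([.430,.196,.170],5.4))
snap('wrist','w9')"
```

```text
clock: 21.38
tool_pos: [0.4119, 0.1905, 0.2562]
orientation: [-180.0, -0.0, -6.4]
force: [-0.9, -0.6, -0.7]
opening: 0.0005
clock: 21.75
tool_pos: [0.4118, 0.1906, 0.2564]
orientation: [-180.0, -0.0, 5.3]
force: [-0.4, 1.0, -0.2]
opening: 0.0006
(array([ 0.0186, -0.0036,  0.0864]), array([-0.0005, -0.0003, -0.0011]))
```

View pics/w9.png

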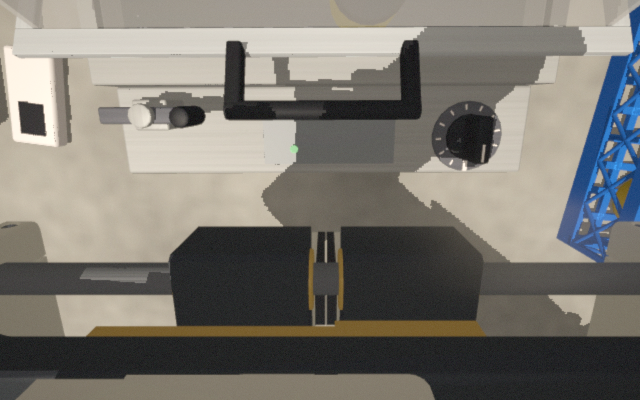

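```bash
python3 -m handwheel '[[0.005,-0.0036,0.02,0,0,0],[0.01,-0.0036,0.045,0,0,0],[0.015,-0.0036,0.07,0,0,0],[0.0186,-0.0036,0.082,0,0,0],[0.0186,-0.0036,0.082,0,0,0]]'
python3 - <<'E'
import numpy as np
from h import pose
p=pose()[0];print(p)
for t in range(24,103,6):
    a=np.radians(t)+.0465; print(t, round(.670-.215*np.cos(a)-.016-p[0],4), round(-(.085+.215*np.sin(a)-.02+.017-p[2]),4))
E
```

```text
clock: 22.42
tool_pos: [0.4302, 0.1962, 0.1742]
orientation: [180.0, 0.1, 5.3]
force: [-0.2, -0.6, 1.3]
opening: 0.0002
[0.43020898 0.19623548 0.17416317]
24 0.0317 -0.0043
30 0.0428 -0.0239
36 0.0559 -0.0422
42 0.0709 -0.059
48 0.0875 -0.0741
54 0.1056 -0.0875
60 0.1251 -0.0988
66 0.1456 -0.1081
72 0.1669 -0.1152
78 0.1889 -0.12
84 0.2113 -0.1225
90 0.2338 -0.1226
96 0.2562 -0.1204
102 0.2782 -0.1158
```

```bash
python3 -m handwheel '[[0.015,0,0,0,0,0],[0.026,0,-0.002,0,0,0],[0.032,0,-0.005,0,0,0],[0.037,0,-0.014,0,0,0],[0.043,0,-0.024,0,0,0],[0.049,0,-0.033,0,0,0],[0.056,0,-0.042,0,0,0]]'; python3 -m handwheel '[[0.007,0,-0.009,0,0,0],[0.015,0,-0.017,0,0,0],[0.023,0,-0.025,0,0,0],[0.032,0,-0.032,0,0,0],[0.041,0,-0.039,0,0,0],[0.05,0,-0.045,0,0,0]]';  python3 -c "
from h import *
snap('side','s10',(205,80,365,240),4)"
```

```text
clock: 23.3
tool_pos: [0.4825, 0.2016, 0.2163]
orientation: [-179.9, 0.5, 5.3]
force: [-22.7, 5.4, 10.6]
opening: 0.0005
clock: 24.05
tool_pos: [0.5349, 0.206, 0.263]
orientation: [-179.9, 0.2, 5.3]
force: [-10.8, 0.4, 7.5]
opening: 0.0004
```

View pics/s10.png

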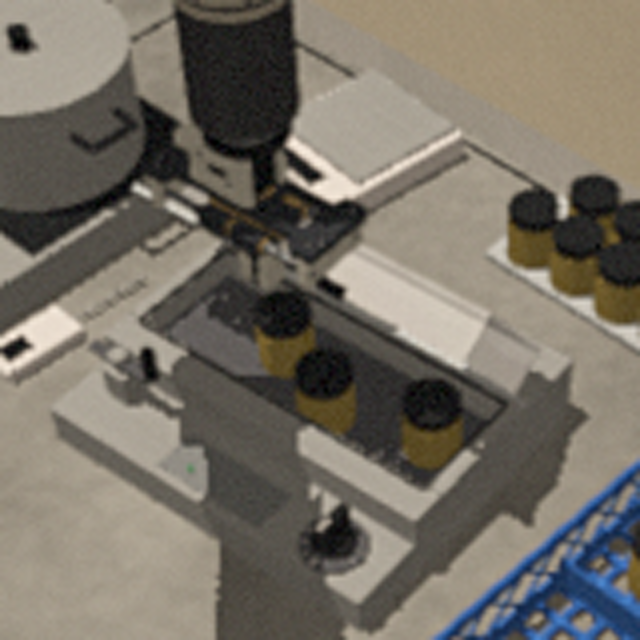

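```bash
python3 -m handwheel '[[0.0097,0,-0.006,0,0,0],[0.0195,0,-0.011,0,0,0],[0.04,0,-0.0206,0,0,0],[0.0613,0,-0.0277,0,0,0],[0.0833,0,-0.0325,0,0,0],[0.1057,0,-0.035,0,0,0],[0.128,0,-0.035,0,0,0]]'; python3 -m handwheel '[[0.011,0,0.001,0,0,0],[0.022,0,0.002,0,0,0],[0.03,0,0.004,0,0,0]]';  python3 -c "
from h import *
snap('side','s11',(205,60,365,220),4)"
```

```text
clock: 24.98
tool_pos: [0.6644, 0.218, 0.2973]
orientation: [-179.9, 0.1, 5.3]
force: [-2.4, 1.4, 2.2]
opening: 0.0006
clock: 25.35
tool_pos: [0.6938, 0.2209, 0.2923]
orientation: [-180.0, 0.1, 5.3]
force: [-1.8, -0.4, 1.8]
opening: 0.0002
```

View pics/s11.png

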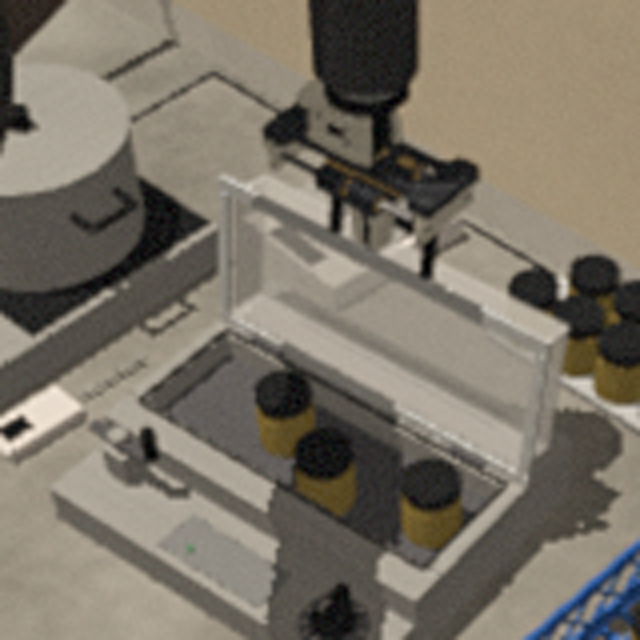

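```bash
python3 -m handwheel '[[0.005,0,0.001,0,0,0],[0.01,0,0.002,0,0,0],[0.013,0,0.003,0,0,0]]'
```

```text
clock: 25.78
tool_pos: [0.7018, 0.2217, 0.2902]
orientation: [180.0, 0.6, 5.4]
force: [-33.0, -0.7, 17.8]
opening: 0.0005
```

```bash
python3 -m handwheel '[[-0.02,0,0,0,0,0],[-0.05,0,-0.01,0,0,0],[-0.09,0.01,-0.02,0,0,0],[-0.13,0.02,-0.03,0,0,0],[-0.17,0.03,-0.04,0,0,0],[-0.2,0.04,-0.05,0,0,0],[-0.22,0.05,-0.05,0,0,0],[-0.22,0.05,-0.05,0,0,0]]' -0.64; python3 -c "
from h import *
s=snap('wrist','w12');snap('top','t12')
print(pose()[0])"
```

```text
clock: 26.78
tool_pos: [0.4914, 0.1516, 0.341]
orientation: [-179.8, -0.1, 5.3]
force: [0.8, 1.2, 0.2]
opening: 0.0704
[0.49236537 0.15217032 0.34010913]
```

View pics/w12.png

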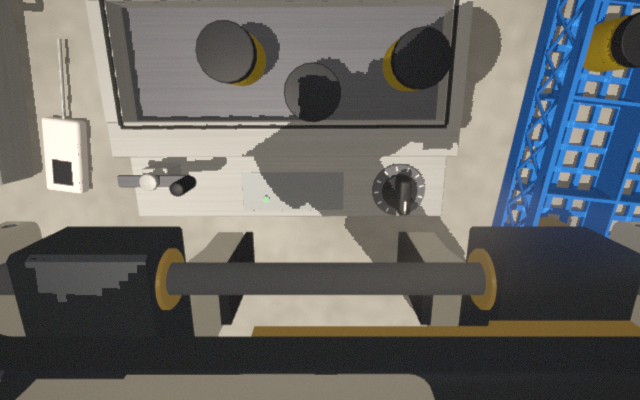

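View pics/t12.png

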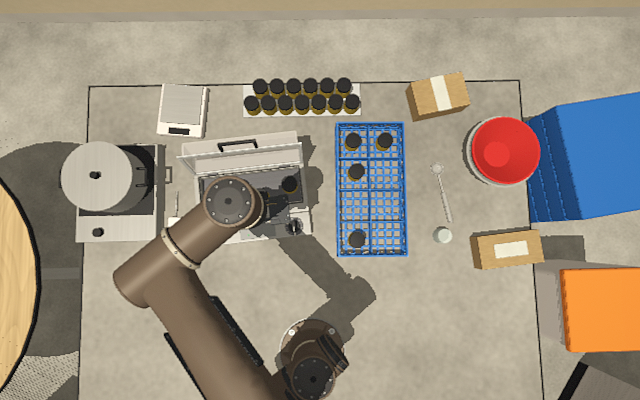

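The wrist view shows three caps, at about (225,52), (313,92) and (420,57). I'll fit circles to them.

```bash
cat >> h.py <<'E'
def caps(s,rmin,rmax,z=.125,roi=None,p2=14):
    g=cv2.GaussianBlur(cv2.cvtColor(s["img"],cv2.COLOR_BGR2GRAY),(5,5),0)
    c=cv2.HoughCircles(g,cv2.HOUGH_GRADIENT,1,40,param1=60,param2=p2,minRadius=rmin,maxRadius=rmax)
    out=[]
    for u,v,r in (c[0] if c is not None else []):
        if roi and not(roi[0]<u<roi[2] and roi[1]<v<roi[3]): continue
        w=ray(s,u,v,z); e=ray(s,u+r,v,z); out.append((round(float(u),1),round(float(v),1),round(float(r),1),np.round(w[:2],4),round(float(np.linalg.norm(w-e)),4), int(g[int(v),int(u)])))
    return out
E
python3 - <<'E'
from h import *
s=ctrl.snapshot("wrist")
a,tx,ty=np.load("seal.npy");R=np.array([[np.cos(a),-np.sin(a)],[np.sin(a),np.cos(a)]])
im=s["img"].copy()
for c in caps(s,25,36,roi=(130,0,460,130)):
    print(c,R.T@(c[3]-[tx,ty])); cv2.circle(im,(int(c[0]),int(c[1])),int(c[2]),(0,0,255),1)
cv2.imwrite("pics/w12c.png",cv2.resize(im[0:140,120:480],None,fx=2,fy=2))
E
```

```text
(312.5, 93.5, 28.6, array([0.5677, 0.1742]), 0.0282, 37) [-0.02078524 -0.03299007]
(224.5, 49.5, 29.9, array([0.5999, 0.2613]), 0.0286, 81) [0.01950981 0.05067329]
(422.5, 60.5, 32.1, array([0.6079, 0.0715]), 0.0308, 33) [ 0.00951932 -0.13903235]
```

View pics/w12c.png

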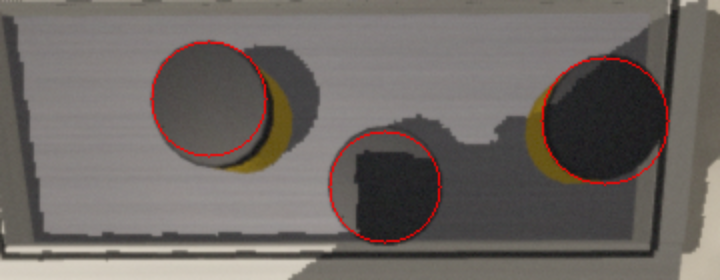

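```bash
python3 -c "
from h import *
print(np.round(pose()[2]['joint_pos'],1))
print(delta([.6075,.071,.26],5.4))"
```

```text
[ 39.    2.5  -9.9  -0.1 -77.7  56.4]
(array([0.107 , 0.0917, 0.0796]), array([-0.0014,  0.0005, -0.0011]))
```

```bash
python3 -m handwheel '[[0,0,0,0,0,0.17],[0,0,0,0,0,0.34],[0,0,0,0,0,0.51],[0,0,0,0,0,0.68],[0,0,0,0,0,0.85],[0,0,0,0,0,1.02],[0,0,0,0,0,1.19],[0,0,0,0,0,1.36]]'; python3 -m handwheel '[[0,0,0,0,0,0.17],[0,0,0,0,0,0.34],[0,0,0,0,0,0.51],[0,0,0,0,0,0.68],[0,0,0,0,0,0.85],[0,0,0,0,0,1.02],[0,0,0,0,0,1.19],[0,0,0,0,0,1.36]]'; python3 -c "
from h import *
print(delta([.6075,.071,.22],-174.6))"
```

```text
clock: 27.92
tool_pos: [0.4927, 0.1524, 0.3389]
orientation: [179.9, 0.0, -72.9]
force: [0.2, -0.9, 0.3]
opening: 0.0717
clock: 28.92
tool_pos: [0.4927, 0.1524, 0.3389]
orientation: [179.9, -0.1, -150.8]
force: [0.3, 0.0, 0.7]
opening: 0.0722
(array([-0.0608, -0.1271,  0.1187]), array([ 0.0008, -0.002 ,  0.4146]))
```

```bash
python3 -m handwheel '[[-0.015,-0.03,0.02,0,0,0.1],[-0.03,-0.06,0.045,0,0,0.2],[-0.045,-0.09,0.075,0,0,0.3],[-0.06,-0.12,0.105,0,0,0.4146],[-0.061,-0.127,0.119,0,0,0.4146],[-0.061,-0.127,0.119,0,0,0.4146]]'; python3 -c "
from h import *
s=snap('wrist','w13')
print(delta([.6075,.071,.112],-174.6))"
```

```text
clock: 29.68
tool_pos: [0.6072, 0.0711, 0.2185]
orientation: [-180.0, -0.3, -174.3]
force: [0.4, -0.3, 0.8]
opening: 0.0716
(array([-0.0002, -0.0006,  0.108 ]), array([ 0.0005, -0.0023,  0.0066]))
```

View pics/w13.png

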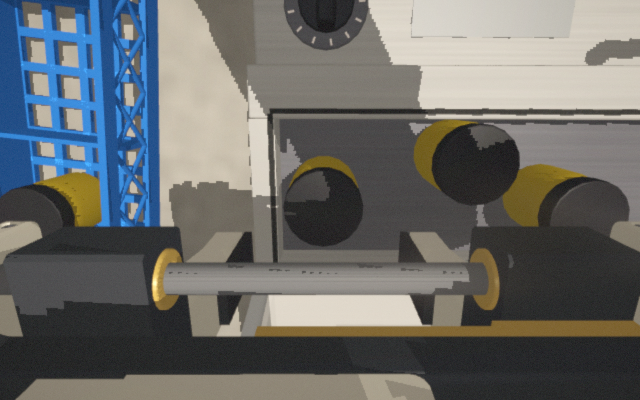

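```bash
python3 -c "
from h import *
s=ctrl.snapshot('wrist')
for c in caps(s,33,52,roi=(270,100,600,240)): print(c)
print(ray(s,323,207,.125))"
```

```text
(470.5, 163.5, 40.2, array([0.5672, 0.1698]), 0.0277, 36)
(323.5, 205.5, 38.1, array([0.6075, 0.0722]), 0.0271, 37)
(583.5, 223.5, 48.9, array([0.602, 0.26 ]), 0.0353, 61)
(319.5, 149.5, 43.6, array([0.5682, 0.0655]), 0.0297, 73)
[0.60867508 0.071938   0.125     ]
```

```bash
python3 -m handwheel '[[0,0.001,0.03,0,0,0],[0,0.001,0.06,0,0,0],[0,0.001,0.085,0,0,0],[0,0.001,0.1,0,0,0],[0,0.001,0.108,0,0,0],[0,0.001,0.108,0,0,0]]'; python3 -m handwheel '[[0,0,0,0,0,0],[0,0,0,0,0,0],[0,0,0,0,0,0],[0,0,0,0,0,0]]' 1; python3 -m handwheel '[[0,0,-0.01,0,0,0],[0,0,-0.03,0,0,0],[0,0,-0.06,0,0,0],[0,0,-0.09,0,0,0],[0,0,-0.12,0,0,0],[0,0,-0.14,0,0,0],[0,0,-0.14,0,0,0]]'; python3 -c "
from h import *
print(delta([.648,-.288,.25],-91.2))"
```

```text
clock: 30.52
tool_pos: [0.6073, 0.0729, 0.1127]
orientation: [179.9, -0.1, -174.2]
force: [-0.2, -0.5, 1.4]
opening: 0.0715
clock: 31.02
tool_pos: [0.6077, 0.0725, 0.1132]
orientation: [179.9, -0.0, -174.3]
force: [-1.5, -1.7, 6.1]
opening: 0.0577
clock: 31.9
tool_pos: [0.6079, 0.0728, 0.254]
orientation: [179.9, 0.1, -174.3]
force: [0.4, -0.5, -2.7]
opening: 0.0576
(array([-0.0038, -0.363 ,  0.0032]), array([ 6.0000e-04,  2.8000e-03, -1.4497e+00]))
```

```bash
python3 -m handwheel '[[0,-0.03,0,0,0,-0.15],[0,-0.075,0,0,0,-0.33],[0,-0.12,0,0,0,-0.51],[0,-0.17,0,0,0,-0.69],[-0.002,-0.22,0,0,0,-0.87],[-0.003,-0.27,0,0,0,-1.05],[-0.004,-0.32,0,0,0,-1.23],[-0.004,-0.363,0,0,0,-1.41]]'; python3 -m handwheel '[[0,0,0,0,0,-0.04],[0,0,0,0,0,-0.04]]'; python3 -c "
from h import *
s=snap('wrist','w14')
print(delta([.648,-.288,.25],-91.2))"
```

```text
clock: 32.9
tool_pos: [0.6471, -0.2898, 0.2498]
orientation: [179.8, 0.1, -93.2]
force: [0.6, 0.8, -1.8]
opening: 0.0576
clock: 33.15
tool_pos: [0.6469, -0.2886, 0.2499]
orientation: [179.8, 0.1, -91.3]
force: [-1.0, 1.5, -1.8]
opening: 0.0576
(array([-0.0001, -0.0009,  0.0004]), array([ 0.0034,  0.0016, -0.0013]))
```

View pics/w14.png

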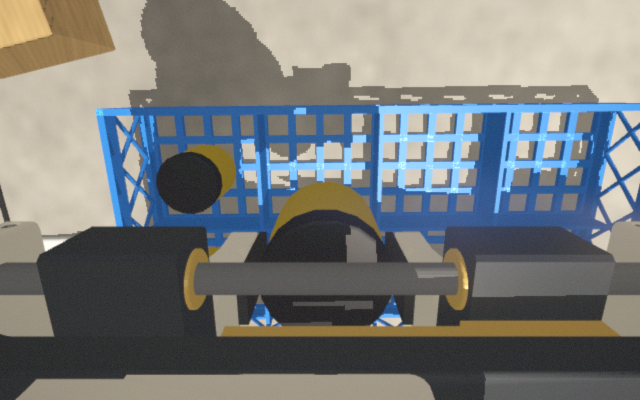

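```bash
python3 -c "
from h import *
s=ctrl.snapshot('wrist')
for u,v,z in [(262,150,.052),(262,200,.052),(377,150,.052),(377,200,.052),(492,150,.052),(300,110,.09),(450,107,.09),(120,108,.09),(612,104,.09)]: print(u,v,ray(s,u,v,z)[:2])"
```

```text
262 150 [ 0.70702541 -0.31166308]
262 200 [ 0.71058242 -0.26081396]
377 150 [ 0.59449655 -0.30920632]
377 200 [ 0.59357228 -0.25819886]
492 150 [ 0.48171025 -0.30674394]
300 110 [ 0.66572038 -0.34981856]
450 107 [ 0.53932053 -0.34956301]
120 108 [ 0.81684542 -0.35469249]
612 104 [ 0.40299242 -0.34909126]
```

```bash
python3 -m handwheel '[[0,-0.002,0.03,0,0,0],[0,-0.002,0.07,0,0,0],[0,-0.002,0.11,0,0,0],[0,-0.002,0.14,0,0,0],[0,-0.002,0.16,0,0,0],[0,-0.002,0.17,0,0,0],[0,-0.002,0.173,0,0,0],[0,-0.002,0.176,0,0,0]]'; python3 -m handwheel '[[0,0,0.001,0,0,0],[0,0,0.002,0,0,0],[0,0,0.003,0,0,0]]'
```

```text
clock: 34.25
tool_pos: [0.65, -0.2882, 0.0768]
orientation: [-180.0, 0.0, -91.2]
force: [0.1, 0.4, -1.8]
opening: 0.0576
clock: 34.62
tool_pos: [0.6495, -0.2883, 0.0733]
orientation: [179.9, 0.0, -91.2]
force: [-0.4, 0.2, -1.0]
opening: 0.0576
```

```bash
python3 -m handwheel '[[0,0,0.001,0,0,0],[0,0,0.001,0,0,0],[0,0,0.002,0,0,0],[0,0,0.002,0,0,0]]'
```

```text
clock: 35.12
tool_pos: [0.6493, -0.2882, 0.0708]
orientation: [179.9, 0.0, -91.2]
force: [0.0, -0.4, -1.4]
opening: 0.0575
```

```bash
python3 -m handwheel '[[0,0,0.001,0,0,0],[0,0,0.001,0,0,0],[0,0,0.002,0,0,0],[0,0,0.002,0,0,0]]'
```

```text
clock: 35.62
tool_pos: [0.6494, -0.2882, 0.0702]
orientation: [179.9, 0.0, -91.2]
force: [-2.9, 2.1, 8.9]
opening: 0.0576
```

```bash
python3 -m handwheel '[[0,0,-0.001,0,0,0],[0,0,-0.001,0,0,0],[0,0,-0.001,0,0,0],[0,0,-0.02,0,0,0],[0,0,-0.06,0,0,0],[0,0,-0.11,0,0,0],[0,0,-0.16,0,0,0],[0,0,-0.18,0,0,0]]' -0.64; python3 -c "
from h import *
s=snap('wrist','w15');snap('top','t15')
print(delta([.567,.172,.24],-174.6))"
```

```text
clock: 36.62
tool_pos: [0.6508, -0.289, 0.2549]
orientation: [-179.7, -0.1, -91.2]
force: [0.5, 0.4, -0.0]
opening: 0.0718
(array([-0.4591,  0.0934,  0.0132]), array([-0.0052,  0.003 ,  1.456 ]))
```

View pics/w15.png

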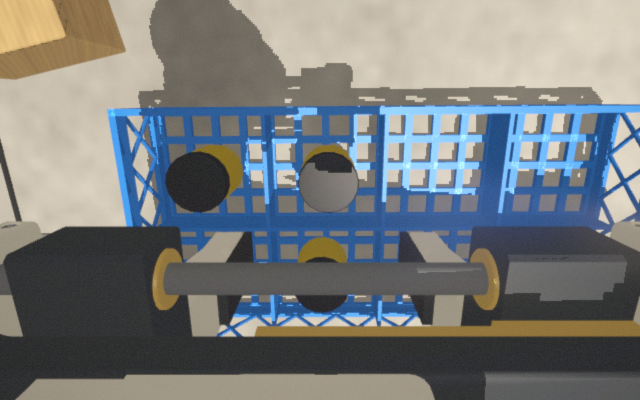

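View pics/t15.png

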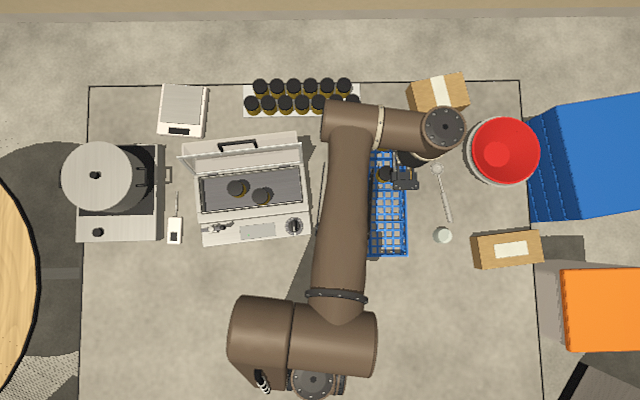

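```bash
python3 -m handwheel '[[-0.03,0.008,0,0,0,0.12],[-0.08,0.018,0,0,0,0.3],[-0.13,0.028,0.002,0,0,0.48],[-0.19,0.04,0.004,0,0,0.66],[-0.245,0.05,0.006,0,0,0.84],[-0.3,0.062,0.008,0,0,1.02],[-0.36,0.074,0.01,0,0,1.2],[-0.41,0.084,0.012,0,0,1.38]]'; python3 -m handwheel '[[-0.02,-0.03,0,0,0,0.076],[-0.018,-0.048,0,0,0,0.076],[-0.018,-0.048,0,0,0,0.076]]';python3 -c "
from h import *
s=snap('wrist','w16')
print(delta([.567,.172,.24],-174.6))
for c in caps(s,30,52,roi=(150,80,600,240)): print(c)"
```

```text
clock: 37.72
tool_pos: [0.5736, 0.1234, 0.2374]
orientation: [179.9, -0.1, -169.9]
force: [1.6, -0.4, 0.6]
opening: 0.0717
clock: 38.1
tool_pos: [0.6004, 0.0762, 0.237]
orientation: [180.0, -0.1, -174.0]
force: [-0.8, -0.4, 0.3]
opening: 0.0715
(array([ 0.0233,  0.0985, -0.0027]), array([ 0.001 , -0.0021,  0.0098]))
(454.5, 168.5, 37.7, array([0.5669, 0.1707]), 0.0279, 40)
(557.5, 224.5, 44.7, array([0.6018, 0.2588]), 0.0346, 63)
(171.5, 216.5, 43.6, array([ 0.6265, -0.038 ]), 0.0335, 186)
(499.5, 165.5, 49.2, array([0.5612, 0.2033]), 0.0363, 134)
(436.5, 82.5, 33.7, array([0.5085, 0.146 ]), 0.0234, 213)
(159.5, 154.5, 35.8, array([ 0.5793, -0.0462]), 0.0262, 76)
(590.5, 82.5, 31.4, array([0.4973, 0.2524]), 0.0218, 207)
```

View pics/w16.png

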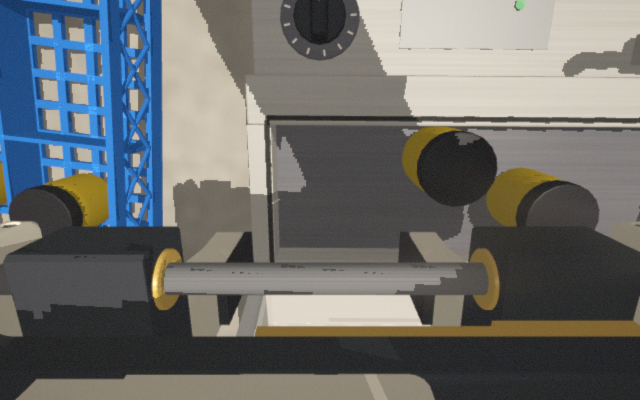

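```bash
python3 -m handwheel '[[0.01,0.045,0,0,0,0.01],[0.02,0.08,0.01,0,0,0.01],[0.0233,0.0975,0.03,0,0,0.01],[0.0233,0.0975,0.06,0,0,0.01],[0.0233,0.0975,0.09,0,0,0.01],[0.0233,0.0975,0.11,0,0,0.01],[0.0233,0.0975,0.1235,0,0,0.01],[0.0233,0.0975,0.1245,0,0,0.01]]'; python3 -m handwheel '[[0,0,0,0,0,0],[0,0,0,0,0,0],[0,0,0,0,0,0],[0,0,0,0,0,0]]' 1; python3 -c "
from h import *
print(delta([.529,-.286,.25],-91.2))"
```

```text
clock: 39.15
tool_pos: [0.5669, 0.1718, 0.1124]
orientation: [180.0, -0.1, -174.6]
force: [-0.3, -0.2, 0.7]
opening: 0.0718
clock: 39.65
tool_pos: [0.5678, 0.1726, 0.1139]
orientation: [179.9, 0.0, -174.5]
force: [-1.9, 0.8, 5.6]
opening: 0.0573
(array([ 0.0824, -0.4526, -0.1368]), array([ 1.2000e-03,  1.2000e-03, -1.4542e+00]))
```

```bash
python3 -m handwheel '[[0,0,-0.01,0,0,0],[0,0,-0.035,0,0,0],[0,0,-0.075,0,0,0],[0,0,-0.115,0,0,0],[0.008,-0.02,-0.137,0,0,-0.1],[0.02,-0.06,-0.137,0,0,-0.28],[0.03,-0.11,-0.137,0,0,-0.46],[0.037,-0.16,-0.137,0,0,-0.64]]'; python3 -c "
from h import *
print(delta([.529,-.286,.25],-91.2))"
```

```text
clock: 40.65
tool_pos: [0.5448, 0.008, 0.2501]
orientation: [179.9, -0.1, -137.5]
force: [0.0, -0.2, -3.6]
opening: 0.0578
(array([ 2.103e-01, -2.061e-01, -2.000e-04]), array([ 0.0024,  0.    , -0.808 ]))
```

```bash
python3 -m handwheel '[[0.035,-0.035,0,0,0,-0.15],[0.075,-0.075,0,0,0,-0.32],[0.12,-0.12,0,0,0,-0.49],[0.16,-0.155,0,0,0,-0.66],[0.195,-0.19,0,0,0,-0.79],[0.21,-0.206,0.02,0,0,-0.808],[0.21,-0.206,0.06,0,0,-0.808],[0.21,-0.206,0.1,0,0,-0.808]]'; python3 -c "
from h import *
snap('wrist','w17')
print(delta([.529,-.286,.076],-91.2))"
```

```text
clock: 41.65
tool_pos: [0.5274, -0.2846, 0.1486]
orientation: [179.9, 0.1, -91.7]
force: [1.1, 0.2, -2.2]
opening: 0.0576
(array([ 0.003 , -0.0053,  0.0666]), array([ 0.0096,  0.0044, -0.0089]))
```

View pics/w17.png

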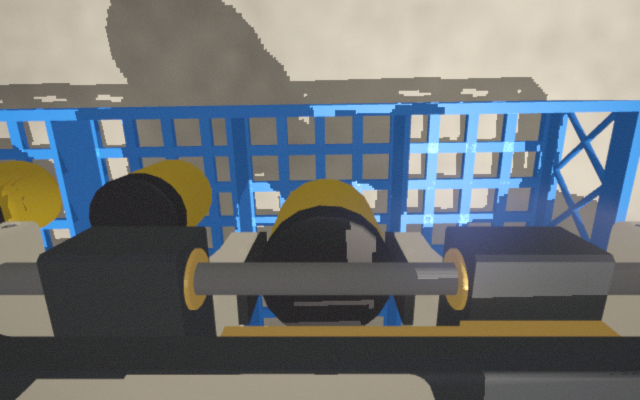

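```bash
python3 -m handwheel '[[0.001,-0.001,0.02,0,0,0],[0.002,-0.001,0.04,0,0,0],[0.002,-0.001,0.055,0,0,0],[0.002,-0.001,0.065,0,0,0],[0.002,-0.001,0.07,0,0,0],[0.002,-0.001,0.073,0,0,0],[0.002,-0.001,0.075,0,0,0],[0.002,-0.001,0.075,0,0,0]]'
```

```text
clock: 42.7
tool_pos: [0.5291, -0.2862, 0.0749]
orientation: [179.9, 0.0, -91.6]
force: [0.5, 0.0, -2.3]
opening: 0.0574
```

```bash
python3 -m handwheel '[[0,0,0.001,0,0,0],[0,0,0.002,0,0,0],[0,0,0.003,0,0,0],[0,0,0.003,0,0,0]]';python3 -m handwheel '[[0,0,0.0005,0,0,0],[0,0,0.001,0,0,0],[0,0,0.001,0,0,0]]'
```

```text
clock: 43.2
tool_pos: [0.5289, -0.2861, 0.0716]
orientation: [179.9, 0.0, -91.6]
force: [-0.5, 0.4, -2.4]
opening: 0.0572
clock: 43.58
tool_pos: [0.529, -0.2861, 0.071]
orientation: [179.9, 0.0, -91.6]
force: [-1.9, 0.5, 1.8]
opening: 0.0573
```

```bash
python3 -m handwheel '[[0,0,0,0,0,0],[0,0,0,0,0,0],[0,0,0,0,0,0],[0,0,-0.02,0,0,0],[0,0,-0.06,0,0,0],[0,0,-0.11,0,0,0],[0,0,-0.16,0,0,0],[0,0,-0.18,0,0,0]]' -0.64; python3 -c "
from h import *
s=snap('wrist','w18');s=snap('top','t18',(185,115,415,265),3)
print(delta([.601,.258,.24],-174.6))"
```

```text
clock: 44.58
tool_pos: [0.5304, -0.2868, 0.2545]
orientation: [-179.8, -0.0, -91.6]
force: [1.1, -0.9, -0.4]
opening: 0.0721
(array([-0.5465, -0.0556,  0.0137]), array([-0.0036,  0.0022,  1.4493]))
```

View pics/w18.png

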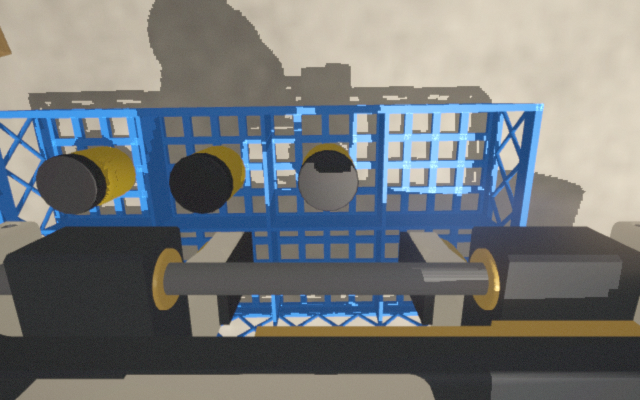

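View pics/t18.png

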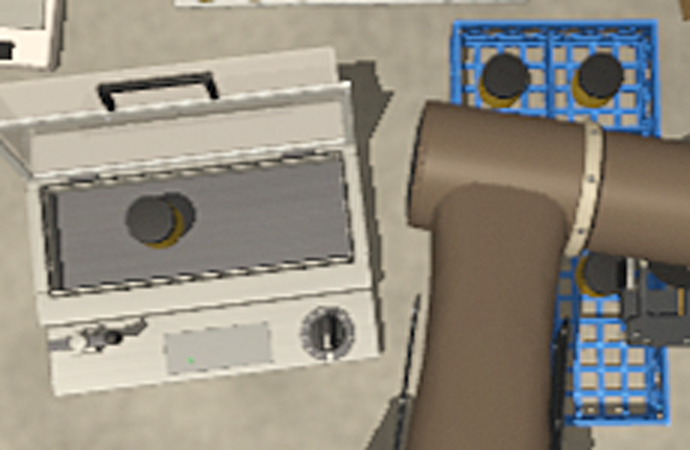

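```bash
python3 -m handwheel '[[-0.04,-0.004,0,0,0,0.15],[-0.1,-0.01,0,0,0,0.32],[-0.16,-0.016,0,0,0,0.49],[-0.22,-0.022,0,0,0,0.66],[-0.28,-0.028,0,0,0,0.83],[-0.34,-0.034,0,0,0,1.0],[-0.4,-0.04,0,0,0,1.17],[-0.45,-0.045,0,0,0,1.34]]'; python3 -c "
from h import *
print(delta([.6,.215,.24],-174.6))"
```

```text
clock: 45.68
tool_pos: [0.5861, 0.1646, 0.2497]
orientation: [180.0, -0.2, -168.6]
force: [0.6, -0.3, 0.5]
opening: 0.0719
(array([-0.0235,  0.0466,  0.0097]), array([ 0.0007, -0.0027,  0.1043]))
```

```bash
python3 -m handwheel '[[-0.012,0.023,0,0,0,0.05],[-0.0235,0.047,0.01,0,0,0.1],[-0.0235,0.047,0.01,0,0,0.1],[-0.0235,0.047,0.01,0,0,0.1]]'; python3 -c "
from h import *
s=snap('wrist','w19')
for c in caps(s,32,46,roi=(250,130,600,240)): print(c)
print(delta([.601,.258,.24],-174.6))"
```

```text
clock: 46.18
tool_pos: [0.5997, 0.2127, 0.2401]
orientation: [180.0, -0.2, -174.0]
force: [-0.3, -0.1, 0.3]
opening: 0.0718
(385.5, 198.5, 36.4, array([0.5952, 0.2605]), 0.0279, 37)
(556.5, 148.5, 42.0, array([0.5441, 0.3802]), 0.031, 208)
(array([-0.0058,  0.0452,  0.0006]), array([ 0.0005, -0.002 ,  0.0093]))
```

View pics/w19.png

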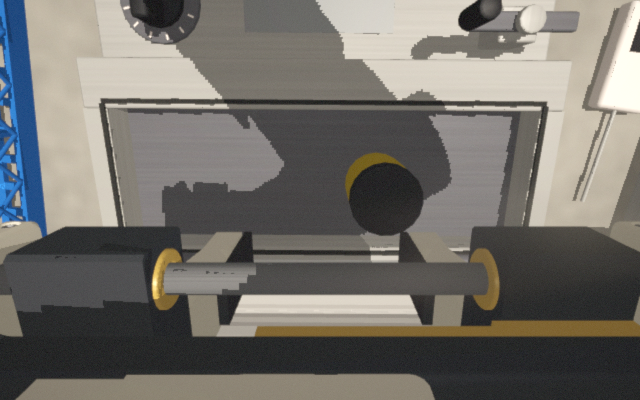

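```bash
python3 -m handwheel '[[0,0.025,0,0,0,0.01],[-0.001,0.0477,0.01,0,0,0.01],[-0.001,0.0477,0.035,0,0,0.01],[-0.001,0.0477,0.065,0,0,0.01],[-0.001,0.0477,0.095,0,0,0.01],[-0.001,0.0477,0.115,0,0,0.01],[-0.001,0.0477,0.127,0,0,0.01],[-0.001,0.0477,0.1275,0,0,0.01]]'; python3 -m handwheel '[[0,0,0,0,0,0],[0,0,0,0,0,0],[0,0,0,0,0,0],[0,0,0,0,0,0]]' 1;  python3 -m handwheel '[[0,0,-0.01,0,0,0],[0,0,-0.035,0,0,0],[0,0,-0.075,0,0,0],[0,0,-0.115,0,0,0],[0,-0.03,-0.137,0,0,-0.1],[0,-0.08,-0.137,0,0,-0.28],[0,-0.13,-0.137,0,0,-0.46],[0,-0.18,-0.137,0,0,-0.64]]';python3 -c "
from h import *
print(delta([.530,-.166,.25],-91.2))"
```

```text
clock: 47.22
tool_pos: [0.5956, 0.2605, 0.1126]
orientation: [180.0, -0.2, -174.6]
force: [0.3, -1.3, 0.2]
opening: 0.0718
clock: 47.72
tool_pos: [0.5965, 0.261, 0.1146]
orientation: [179.9, 0.0, -174.6]
force: [-0.6, 0.7, 5.8]
opening: 0.0573
clock: 48.72
tool_pos: [0.6125, 0.08, 0.2505]
orientation: [179.9, -0.0, -137.6]
force: [1.3, 0.8, -2.7]
opening: 0.0577
(array([ 0.2268, -0.1261,  0.0004]), array([ 2.300e-03,  2.000e-04, -8.102e-01]))
```

```bash
python3 -m handwheel '[[0.035,-0.02,0,0,0,-0.15],[0.08,-0.045,0,0,0,-0.32],[0.125,-0.07,0,0,0,-0.49],[0.17,-0.095,0,0,0,-0.66],[0.21,-0.116,0,0,0,-0.79],[0.227,-0.126,0.02,0,0,-0.81],[0.227,-0.126,0.06,0,0,-0.81],[0.227,-0.126,0.1,0,0,-0.81]]'; python3 -c "
from h import *
snap('wrist','w20')
print(delta([.530,-.166,.076],-91.2))"
```

```text
clock: 49.72
tool_pos: [0.5282, -0.1644, 0.1497]
orientation: [180.0, 0.1, -91.6]
force: [0.4, 0.4, -2.5]
opening: 0.0577
(array([ 0.0023, -0.0057,  0.0679]), array([ 0.0089,  0.0025, -0.0088]))
```

View pics/w20.png

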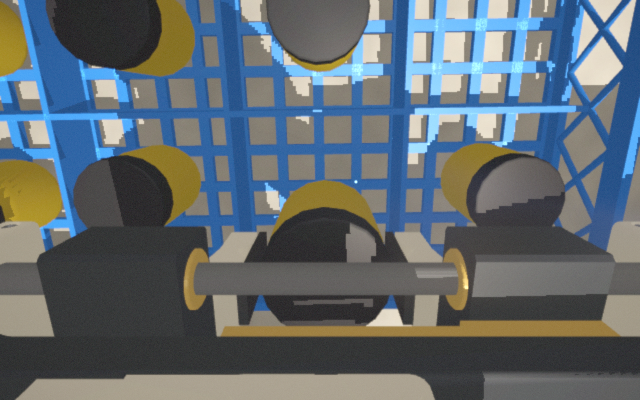

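```bash
python3 -c "
from h import *
s=ctrl.snapshot('wrist')
print(ray(s,517,195,.082),ray(s,124,195,.082),ray(s,243,160,.052),ray(s,398,160,.052),ray(s,300,112,.052))"
```

```text
[ 0.40648655 -0.17393479  0.082     ] [ 0.64436428 -0.18134355  0.082     ] [ 0.57795625 -0.19554567  0.052     ] [ 0.47315285 -0.19237919  0.052     ] [ 0.53799008 -0.22592584  0.052     ]
```

```bash
python3 -m handwheel '[[0.001,0,0.02,0,0,0],[0.002,0,0.04,0,0,0],[0.002,0,0.055,0,0,0],[0.002,0,0.065,0,0,0],[0.002,0,0.07,0,0,0],[0.002,0,0.073,0,0,0],[0.002,0,0.075,0,0,0],[0.002,0,0.075,0,0,0]]';  python3 -m handwheel '[[0,0,0.001,0,0,0],[0,0,0.002,0,0,0],[0,0,0.003,0,0,0],[0,0,0.003,0,0,0]]'
```

```text
clock: 50.82
tool_pos: [0.5284, -0.166, 0.0754]
orientation: [179.9, 0.0, -91.6]
force: [-0.4, -0.0, -2.2]
opening: 0.0574
clock: 51.32
tool_pos: [0.5283, -0.166, 0.0722]
orientation: [179.9, 0.0, -91.6]
force: [-0.8, -0.1, -2.5]
opening: 0.0575
```

```bash
python3 -m handwheel '[[0,0,0.0005,0,0,0],[0,0,0.001,0,0,0],[0,0,0.0015,0,0,0],[0,0,0.0015,0,0,0]]'
```

```text
clock: 51.82
tool_pos: [0.5284, -0.1659, 0.0715]
orientation: [179.9, 0.0, -91.6]
force: [-3.4, 1.8, 6.9]
opening: 0.0574
```

```bash
python3 -m handwheel '[[0,0,0,0,0,0],[0,0,0,0,0,0],[0,0,0,0,0,0],[0,0,-0.02,0,0,0],[0,0,-0.06,0,0,0],[0,0,-0.11,0,0,0],[0,0,-0.16,0,0,0],[0,0,-0.2,0,0,0]]' -0.64; python3 -c "
from h import *
s=snap('wrist','w21')
print(np.round(pose()[2]['joint_pos'],1))
print(delta([.64,.2,.36],5.4))"
```

```text
clock: 52.82
tool_pos: [0.5288, -0.1663, 0.2731]
orientation: [-180.0, 0.0, -91.6]
force: [0.6, 0.2, 0.2]
opening: 0.0721
[  2.8   7.9 -11.7   0.1 -70.   -4.3]
(array([-0.3696, -0.0999, -0.0811]), array([-0.0046, -0.0069, -1.6916]))
```

View pics/w21.png

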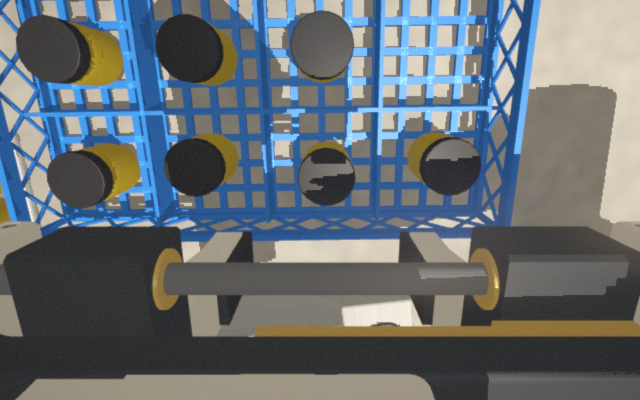

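All three jars stand upright, each in its own compartment. Next is the lid: close the fingers and go over behind the handle.

```bash
python3 -m handwheel '[[-0.02,-0.005,-0.03,0,0,-0.1],[-0.06,-0.015,-0.06,0,0,-0.27],[-0.11,-0.03,-0.085,0,0,-0.44],[-0.165,-0.045,-0.1,0,0,-0.61],[-0.22,-0.06,-0.1,0,0,-0.78],[-0.27,-0.075,-0.1,0,0,-0.95],[-0.32,-0.09,-0.1,0,0,-1.12],[-0.37,-0.1,-0.1,0,0,-1.29]]' 1; python3 -m handwheel '[[0,0,0,0,0,-0.17],[0,0,0,0,0,-0.34],[0,0,0,0,0,-0.4],[0,0,0,0,0,-0.4]]'; python3 -c "
from h import *
s=snap('wrist','w22'); s=snap('top','t22',(165,115,325,255),5)
print(delta([.748,.213,.37],5.4))"
```

```text
clock: 53.88
tool_pos: [0.6393, 0.2026, 0.3703]
orientation: [180.0, 0.1, -17.3]
force: [0.3, 0.5, 0.7]
opening: 0.0016
clock: 54.38
tool_pos: [0.6389, 0.201, 0.3704]
orientation: [-180.0, 0.1, 5.2]
force: [-0.1, 0.0, -0.2]
opening: 0.0006
(array([ 0.1097, -0.0023,  0.0005]), array([-0.0009,  0.0017, -0.0042]))
```

View pics/w22.png

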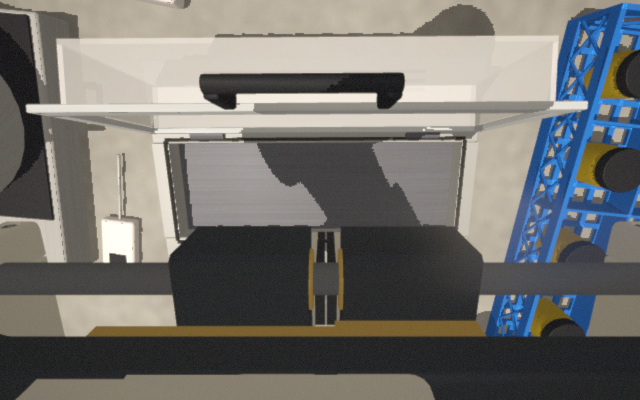

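View pics/t22.png

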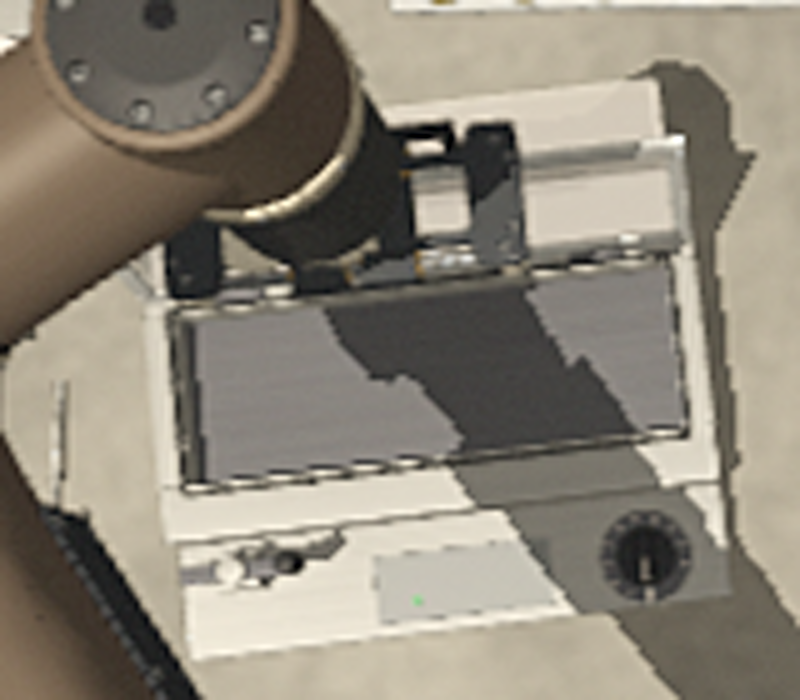

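```bash
python3 -c "
from h import *
s=ctrl.snapshot('wrist')
for p in [(203,84),(303,83),(403,82),(303,73),(303,92)]: print(p,ray(s,*p,.295)[:2])
w=ray(s,303,82.5,.295);print(delta([w[0]+.036,w[1],.37],5.4))"
```

```text
(203, 84) [0.71145809 0.28237343]
(303, 83) [0.71742471 0.22323146]
(403, 82) [0.7233809  0.16419283]
(303, 73) [0.72302296 0.22364567]
(303, 92) [0.71231595 0.22285346]
(array([ 0.1164, -0.012 ,  0.0005]), array([-0.0009,  0.0016, -0.0039]))
```

```bash
python3 -m handwheel '[[0.03,-0.004,0,0,0,0],[0.07,-0.008,0,0,0,0],[0.1,-0.012,0,0,0,0],[0.114,-0.012,0,0,0,0],[0.114,-0.012,0.03,0,0,0],[0.114,-0.012,0.06,0,0,0],[0.114,-0.012,0.072,0,0,0],[0.114,-0.012,0.072,0,0,0]]'; python3 -c "
from h import *
snap('wrist','w23');snap('side','s23',(205,40,365,200),4)
p=pose()[0];print(np.round(pose()[2]['joint_pos'],1))
for t in range(100,40,-5):
    a=np.radians(t)+.0465; print(t, round(.670-.215*np.cos(a)+.016-p[0],4), round(-(.085+.215*np.sin(a)-.014+.017-p[2]),4))"
```

```text
clock: 55.52
tool_pos: [0.7511, 0.2232, 0.2983]
orientation: [-180.0, 0.1, 5.2]
force: [0.3, 0.7, -0.3]
opening: 0.0006
[ 30.7  29.9  22.7  -0.  -82.7  64.6]
100 -0.0186 0.0026
95 -0.0371 -0.0007
90 -0.0558 -0.0024
85 -0.0745 -0.0024
80 -0.0932 -0.0008
75 -0.1117 0.0024
70 -0.1298 0.0072
65 -0.1475 0.0135
60 -0.1645 0.0214
55 -0.1808 0.0308
50 -0.1962 0.0415
45 -0.2106 0.0535
```

View pics/s23.png

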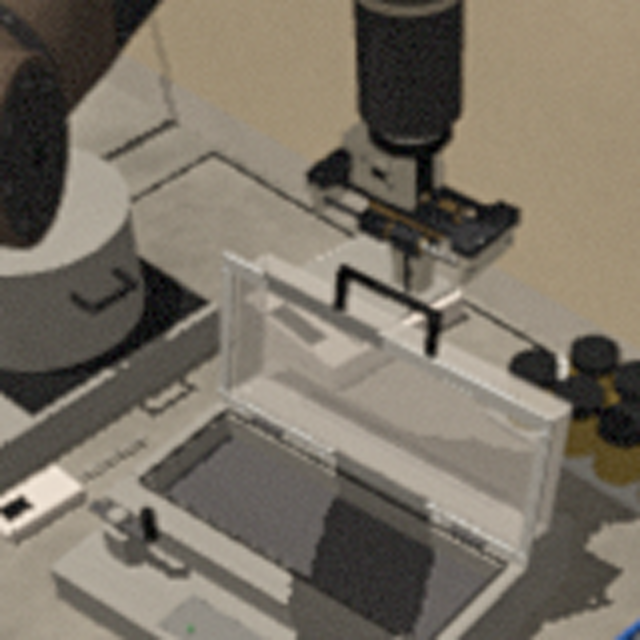

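Behind the bar now. Pull forward.

```bash
python3 -m handwheel '[[-0.01,0,0,0,0,0],[-0.0186,0,0.001,0,0,0],[-0.028,0,0,0,0,0],[-0.037,0,-0.001,0,0,0],[-0.0465,0,-0.002,0,0,0],[-0.056,0,-0.0024,0,0,0],[-0.0745,0,-0.0024,0,0,0],[-0.093,0,-0.001,0,0,0]]'; python3 -m handwheel '[[-0.0185,0,0.0032,0,0,0],[-0.0366,0,0.008,0,0,0],[-0.0455,0,0.011,0,0,0],[-0.0543,0,0.0143,0,0,0],[-0.063,0,0.018,0,0,0],[-0.0713,0,0.0222,0,0,0],[-0.0876,0,0.0316,0,0,0]]'; python3 -c "
from h import *
snap('side','s24',(205,60,365,220),4)"
```

```text
clock: 56.62
tool_pos: [0.6576, 0.2146, 0.2996]
orientation: [-180.0, 0.1, 5.2]
force: [3.7, -0.2, 1.9]
opening: 0.0005
clock: 57.5
tool_pos: [0.5712, 0.2069, 0.2681]
orientation: [-179.9, 0.1, 5.2]
force: [3.0, 1.4, 1.0]
opening: 0.0005
```

View pics/s24.png

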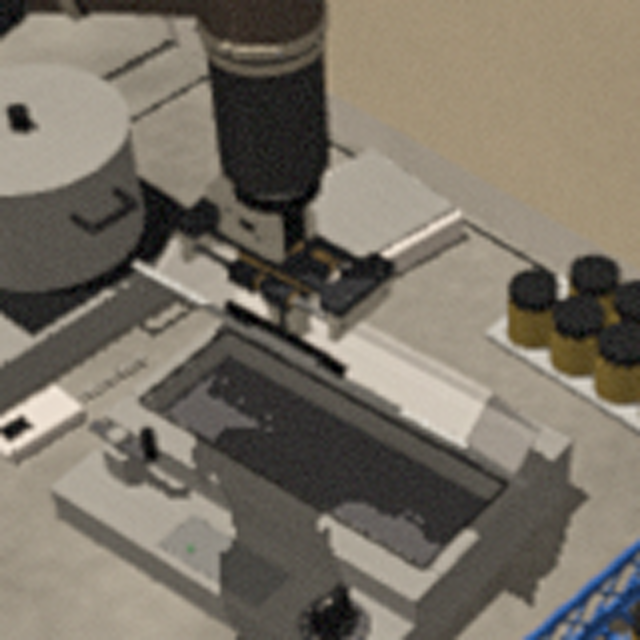

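```bash
python3 -m handwheel '[[0.006,0,0,0,0,0],[0.008,0,-0.015,0,0,0],[0.008,0,-0.04,0,0,0],[0,0,-0.045,0,0,0],[-0.014,0,-0.045,0,0,0],[-0.0165,0,-0.045,0,0,0],[-0.0165,0,-0.045,0,0,0]]'; python3 -c "
from h import *
s=snap('wrist','w25')
p=pose()[0];print(p)
for t in range(58,-2,-4):
    a=np.radians(t)+.0465; print(t, round(.670-.215*np.cos(a)-p[0],4), round(-(.085+.215*np.sin(a)+.006+.017-p[2]),4))"
```

```text
clock: 58.42
tool_pos: [0.5545, 0.2052, 0.3133]
orientation: [-180.0, 0.1, 5.3]
force: [-0.1, 0.3, 0.7]
opening: 0.0004
[0.55477351 0.20525887 0.31322179]
58 0.0099 0.0178
54 -0.0029 0.0256
50 -0.0152 0.0343
46 -0.0268 0.0438
42 -0.0377 0.0541
38 -0.0479 0.0651
34 -0.0572 0.0768
30 -0.0658 0.0892
26 -0.0734 0.1021
22 -0.0802 0.1155
18 -0.0859 0.1294
14 -0.0907 0.1436
10 -0.0945 0.1581
6 -0.0973 0.1728
2 -0.0991 0.1877
```

View pics/w25.png

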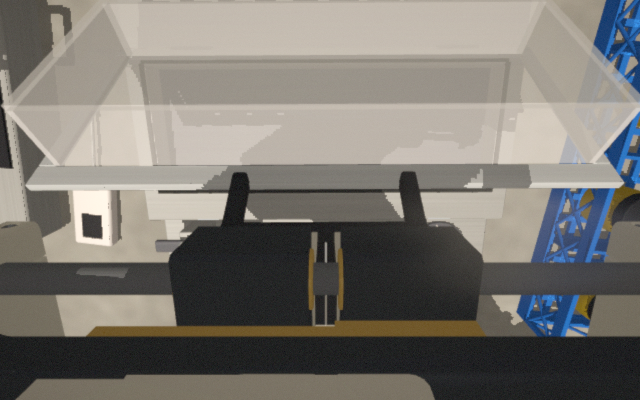

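```bash
python3 -m handwheel '[[0,0,0.015,0,0,0],[-0.003,0,0.0256,0,0,0],[-0.009,0,0.03,0,0,0],[-0.0152,0,0.0343,0,0,0],[-0.021,0,0.039,0,0,0],[-0.0268,0,0.0438,0,0,0]]'; python3 -c "
from h import *
s=snap('side','s26',(205,60,365,220),4)"
```

```text
clock: 59.22
tool_pos: [0.5279, 0.2026, 0.2694]
orientation: [-180.0, 0.1, 5.3]
force: [-1.6, -0.4, 5.4]
opening: 0.0002
```

View pics/s26.png

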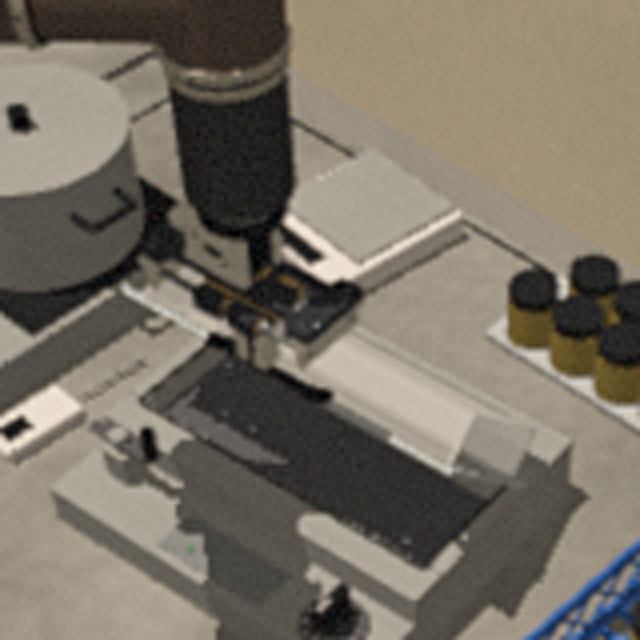

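```bash
python3 -m handwheel '[[-0.011,0,0.01,0,0,0],[-0.021,0,0.021,0,0,0],[-0.0304,0,0.033,0,0,0],[-0.039,0,0.045,0,0,0],[-0.0466,0,0.058,0,0,0],[-0.0534,0,0.0717,0,0,0],[-0.059,0,0.0856,0,0,0],[-0.064,0,0.1,0,0,0]]'; python3 -c "
from h import *
print(pose()[0])
s=snap('side','s27',(205,80,365,240),4)"
```

```text
clock: 60.28
tool_pos: [0.4641, 0.197, 0.1687]
orientation: [-179.9, 0.1, 5.3]
force: [0.2, -0.6, 1.0]
opening: 0.0003
[0.46409064 0.19703416 0.16868986]
```

View pics/s27.png

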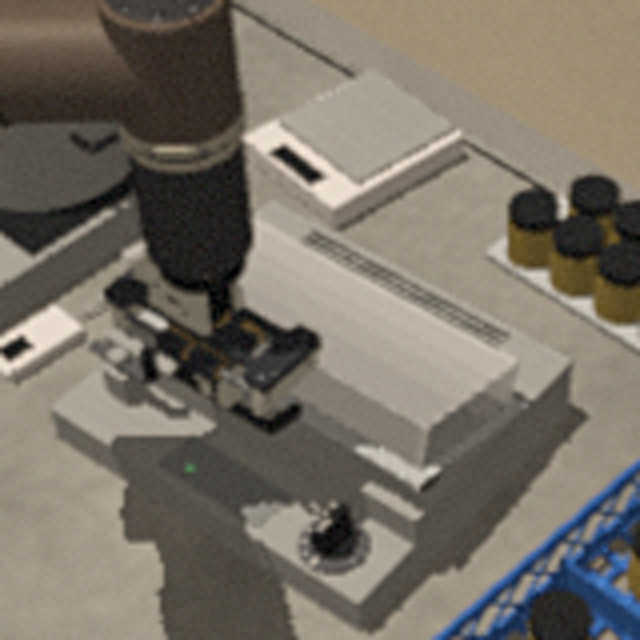

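```bash
python3 -m handwheel '[[-0.002,0,0.008,0,0,0],[-0.003,0,0.015,0,0,0],[-0.005,0,0.022,0,0,0],[-0.006,0,0.029,0,0,0],[-0.007,0,0.036,0,0,0],[-0.0075,0,0.04,0,0,0],[-0.008,0,0.043,0,0,0]]'; python3 -m handwheel '[[0,0,0.002,0,0,0],[0,0,0.002,0,0,0]]'
```

```text
clock: 61.2
tool_pos: [0.4564, 0.1965, 0.1266]
orientation: [-179.9, 0.1, 5.3]
force: [-0.1, -0.0, 1.0]
opening: 0.0004
clock: 61.45
tool_pos: [0.4563, 0.1963, 0.1247]
orientation: [-180.0, 0.1, 5.3]
force: [0.9, 0.8, -0.2]
opening: 0.0007
```

```bash
python3 -m handwheel '[[0,0,0.002,0,0,0],[0,0,0.004,0,0,0]]';python3 -m handwheel '[[0,0,0.001,0,0,0],[0,0,0.002,0,0,0]]';python3 -m handwheel '[[0,0,0.001,0,0,0],[0,0,0.001,0,0,0]]'
```

```text
clock: 61.7
tool_pos: [0.4562, 0.1963, 0.1207]
orientation: [-179.9, 0.1, 5.3]
force: [-0.9, -0.2, 1.0]
opening: 0.0006
clock: 61.95
tool_pos: [0.4563, 0.1963, 0.1187]
orientation: [-180.0, 0.1, 5.3]
force: [-1.2, 0.6, 1.6]
opening: 0.0005
clock: 62.2
tool_pos: [0.4563, 0.1963, 0.1184]
orientation: [-179.9, 0.1, 5.3]
force: [-3.6, -0.1, 8.2]
opening: 0.0004
```

```bash
python3 -m handwheel '[[0,0,0.0005,0,0,0],[0,0,0.001,0,0,0],[0,0,0.001,0,0,0]]'; python3 -c "
from h import *
s=snap('side','s28',(205,80,365,240),4)"
```

```text
clock: 62.58
tool_pos: [0.4564, 0.1963, 0.1182]
orientation: [-179.9, 0.0, 5.3]
force: [-6.3, -1.9, 16.1]
opening: 0.0006
```

View pics/s28.png

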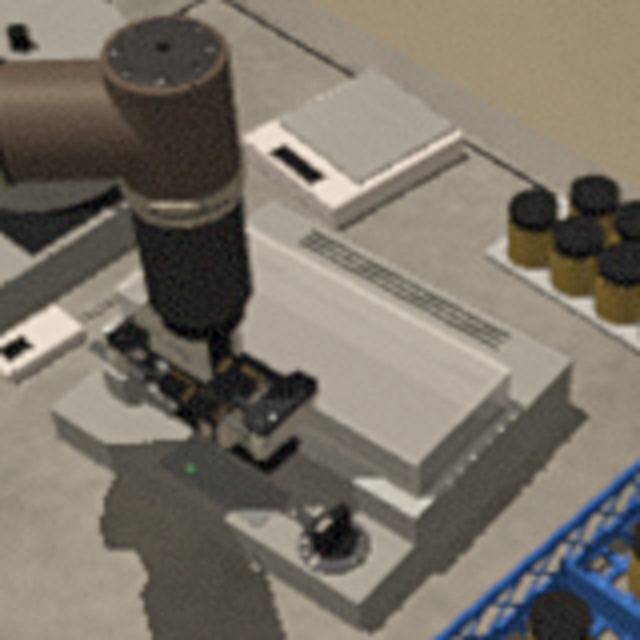

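```bash
python3 -m handwheel '[[0,0,-0.01,0,0,0],[0,0,-0.04,0,0,0],[0,0,-0.08,0,0,0],[0,0,-0.12,0,0,0],[0,-0.03,-0.14,0,0,-0.15],[0,-0.06,-0.14,0,0,-0.33],[0,-0.09,-0.14,0,0,-0.51],[-0.007,-0.106,-0.14,0,0,-0.69]]' 0.1; python3 -m handwheel '[[0,0,0,0,0,-0.17],[0,0,0,0,0,-0.34],[0,0,0,0,0,-0.51],[0,0,0,0,0,-0.68],[0,0,0,0,0,-0.85],[0,0,0,0,0,-0.88],[0,0,0,0,0,-0.88]]'; python3 -c "
from h import *
s=snap('wrist','w29')
print(delta([.4605,.303,.127],95.4))"
```

```text
clock: 63.62
tool_pos: [0.4399, 0.3025, 0.2569]
orientation: [-179.9, 0.0, 45.2]
force: [-0.6, -0.9, -0.1]
opening: 0.039
clock: 64.5
tool_pos: [0.4399, 0.3012, 0.257]
orientation: [-179.9, -0.1, 95.0]
force: [-0.1, 0.8, -0.7]
opening: 0.0394
(array([-1.000e-04,  2.090e-02,  1.299e-01]), array([-0.0013, -0.0011, -0.0063]))
```

View pics/w29.png

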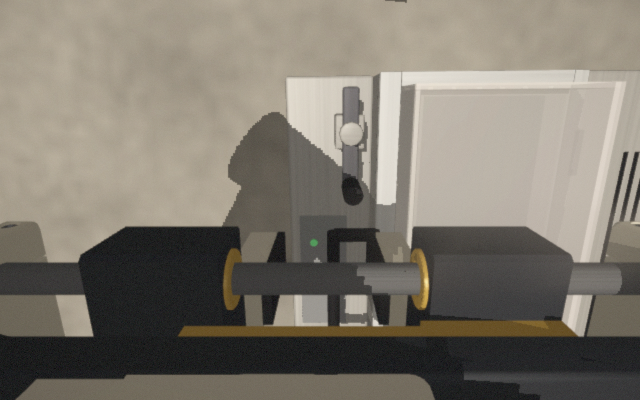

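```bash
python3 -c "
from h import *
s=ctrl.snapshot('wrist')
print(ray(s,353,195,.14),ray(s,352,184,.101),ray(s,350,132,.103))"; python3 -m handwheel '[[0,0.021,0.02,0,0,0],[0,0.021,0.05,0,0,0],[0,0.021,0.085,0,0,0],[0,0.021,0.1,0,0,0],[0,0.021,0.1,0,0,0]]'
```

```text
[0.45999933 0.30573677 0.14      ] [0.46211676 0.30534684 0.101     ] [0.45536406 0.35023408 0.103     ]
clock: 65.22
tool_pos: [0.4605, 0.3029, 0.1564]
orientation: [-179.9, 0.0, 95.2]
force: [1.6, 0.5, 0.0]
opening: 0.0398
```

```bash
python3 -m handwheel '[[0.001,0,0.015,0,0,0],[0.001,0,0.029,0,0,0],[0.001,0,0.029,0,0,0]]'; python3 -m handwheel '[[0,0,0,0,0,0],[0,0,0,0,0,0],[0,0,0,0,0,0],[0,0,0,0,0,0]]' 1; python3 -m handwheel '[[0.0005,-0.0067,0,0,0,0.15],[0.002,-0.0133,0,0,0,0.3],[0.0045,-0.0196,0,0,0,0.45],[0.0079,-0.0254,0,0,0,0.6],[0.0121,-0.0307,0,0,0,0.75],[0.017,-0.0352,0,0,0,0.9],[0.0226,-0.039,0,0,0,1.05],[0.0287,-0.0419,0,0,0,1.2]]'
```

```text
clock: 65.6
tool_pos: [0.4599, 0.3036, 0.1267]
orientation: [-179.8, 0.0, 95.2]
force: [-0.6, 0.7, -0.1]
opening: 0.0396
clock: 66.1
tool_pos: [0.4607, 0.3043, 0.1282]
orientation: [-180.0, -0.1, 95.2]
force: [1.3, -0.6, 1.4]
opening: 0.0153
clock: 67.1
tool_pos: [0.4174, 0.329, 0.1283]
orientation: [-180.0, -0.1, 26.2]
force: [11.5, -2.8, -5.0]
opening: 0.0153
```

```bash
python3 -m handwheel '[[0.0005,-0.0067,0,0,0,0.15],[0.0017,-0.0124,0,0,0,0.28],[0.003,-0.0163,0,0,0,0.37],[0.0034,-0.0175,0,0,0,0.4],[0.0036,-0.018,0,0,0,0.41],[0.0036,-0.018,0,0,0,0.41]]'; python3 -c "
from h import *
o=pose()[2];print(o['force'],o['moment'])"
```

```text
clock: 67.85
tool_pos: [0.4133, 0.3437, 0.1282]
orientation: [179.8, -0.0, 3.0]
force: [15.4, -13.3, -0.4]
opening: 0.0158
[ 15.39490775 -13.27819355  -0.35732459] [-4.71881931 -5.6964924   0.41403036]
```

```bash
python3 -m handwheel '[[0,0,0,0,0,0],[0,0,0,0,0,0],[0,0,0,0,0,0],[0,0,-0.03,0,0,0],[0,0,-0.07,0,0,0],[0,0,-0.11,0,0,0],[0,0.03,-0.13,0,0,0],[0,0.05,-0.13,0,0,0]]' 0.1; python3 -c "
from h import *
s=snap('wrist','w30')"
```

```text
clock: 68.85
tool_pos: [0.4143, 0.2967, 0.2595]
orientation: [-179.8, -0.0, 3.0]
force: [0.1, -0.6, -1.3]
opening: 0.0395
```

View pics/w30.png

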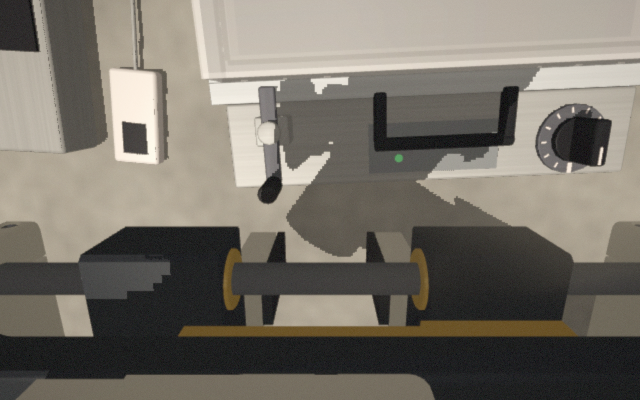

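The latch is back over the flange: the lever points from (268,185) to (268,92). I'll clear the arm and take a last look.

```bash
python3 -m handwheel '[[0,-0.03,-0.02,0,0,0],[-0.02,-0.08,-0.03,0,0,0],[-0.05,-0.13,-0.03,0,0,0],[-0.08,-0.18,-0.03,0,0,0],[-0.12,-0.23,-0.03,0,0,0],[-0.14,-0.27,-0.03,0,0,0],[-0.14,-0.27,-0.03,0,0,0]]'; python3 -c "
from h import *
s=snap('top','t31',(185,115,415,265),3.4);snap('side','s31',(205,100,455,300),3)"
```

```text
clock: 69.78
tool_pos: [0.2581, 0.561, 0.2857]
orientation: [179.9, 0.1, 3.1]
force: [0.1, -0.4, -0.1]
opening: 0.0396
```

View pics/t31.png

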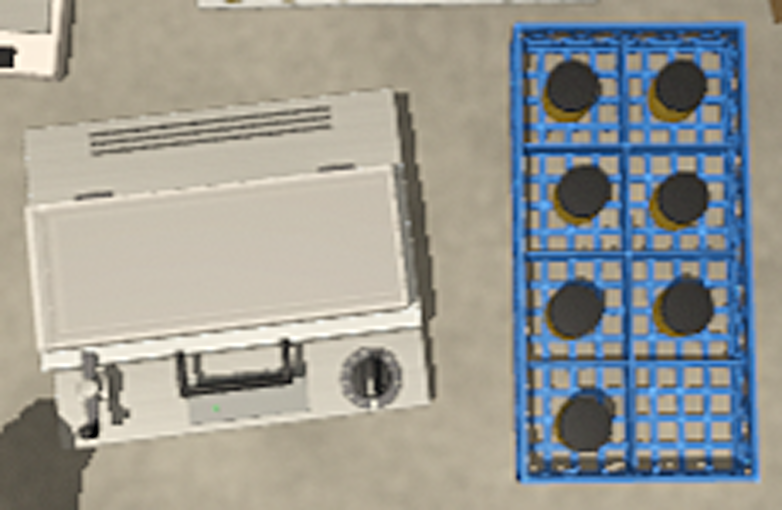

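View pics/s31.png

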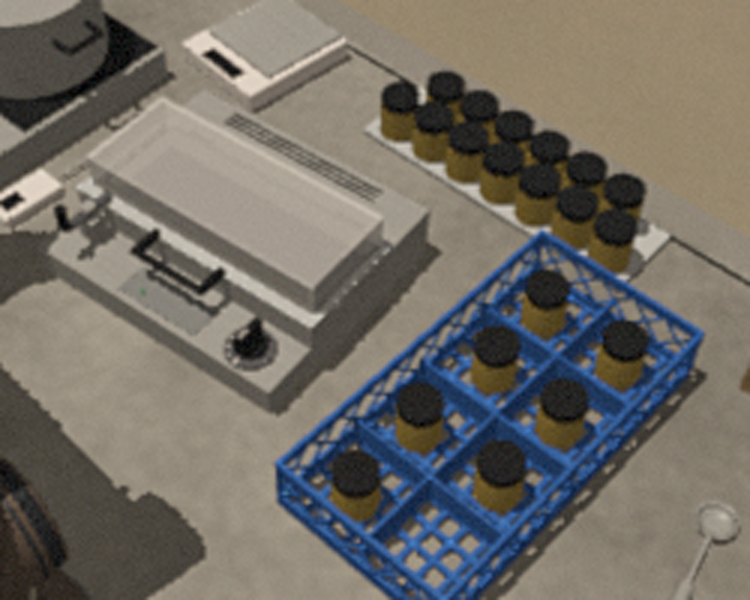

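The final views show the chamber empty, the lid down, the latch home and the knob line at the front. Seven jars stand upright in the rack and nothing else has moved.

```bash
python3 -c "
from plant import ctrl
print(ctrl.close_job())"
```

```text
the job is handed in; nothing more can be done
None
```

The job is done and handed in at about 70 s on the robot's clock, but one force reading while raising the lid may count against it.

**What I did, in order:**
- I turned the timer anticlockwise to its zero stop, and the lamp turned green.
- I swung the latch to its stop, then gripped the lid handle and raised the lid to about 24°. From there I pushed the lid up to its own stop with closed fingers.
- I moved all three jars present in the chamber into free rack compartments, lowering each until a light floor contact showed. One jar had been knocked a few centimetres aside, so I measured it again before picking it up.
- I pulled the lid over and pressed it shut, reaching 16 N with no further travel, then swung the latch back to its closed stop.

**Last checks:** The final top and side views show:
- the chamber empty and the lid down
- the latch nose over the lid flange
- the knob's white line pointing to the front
- three unloaded and four packed jars upright, one per compartment
- nothing else visibly moved, though the empty jar was outside these last views

**What went less well:**
- **Force while raising the lid:** the wrist force briefly reached about 51 N near 24° lid angle. I backed off at once and changed method. I could not tell whether that load came through the fingers on the handle or from the gripper body touching the dome, which would break the 40 N limit. Every other reading I took was 33 N or less.
- **Tilted grip:** my first tilted approach to the handle was out of the arm's reach, so I used a steeper one.
- **Measurements:** positions taken from the cameras differed between views by up to about 4 to 6 mm.

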